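# Pack up the guide plates of a coding line

## Robot

A 6-joint arm with a two-finger parallel gripper is mounted at the origin on the work surface. World frame = base frame: x ahead of the robot, y to its left, z up, the work surface at z = 0. Lengths are in mm, angles in rad, forces in N, time in s.
With the tool pointing down it reaches from about 350 to 775 mm from the base axis. Payload 7.3 kg.
Tool frame: the origin (TCP) lies on the centre line of the jaws, within the pads' length; the fingertips stand 22 mm ahead of it and the grasp point (between the pads) lies 3 mm ahead of it; z points along the fingers, y is the direction in which the jaws open and shut (so a half turn about z gives the same grasp; the last joint's range is limited). The gripper opens to 92 mm and grips with 3 to 60 N. Pads are 19 mm wide; open, the fingers measure 130 mm over their backs; the gripper's body (75 mm by 190 mm) begins 47 mm behind the grasp point.
Start: joints at [-1.299, 0.342, 1.524, -0, 1.275, -0.146], TCP at [213.043, -479.852, 224.741] pointing down, gripper open.
Joint ranges: [-2.53, 2.53], [-0.77, 2.02], [0.04, 2.7], [-1, 4.14], [0.28, 2.66], [-3.11, 3.11]. Speed limits (rad/s): [2.57, 2.57, 3.14, 3.14, 3.14, 3.14].

## Interface

Orientations are given as [roll, pitch, yaw] about the fixed x, y, z axes, in that order (R = Rz(yaw) Ry(pitch) Rx(roll)).
In Python, from plant import bot gives the robot as it stands.
- The arm moves only by the tool play_rows, never from a script. Its argument "moves" is one flat list of numbers, 5 for each row, row after row: the closure in counts, from 0 (fully open) to 255 (shut), then the shift along the tool's x, y, z in mm, then the turn about the tool's z in degrees. A call has 1 to 8 rows; each row is the pose to reach, as a shift and turn from the pose commanded when the call began, along the tool's axes at that moment; what a row does not reach only later rows make up. A row lasts 1/12 s, in which the tool goes at most 41.7 mm and 7.16 degrees, less where a joint would pass 70% of its speed; a pose out of reach is approached as far as the arm can. A call with a gripper value outside its range is refused whole. The fingers move at their own pace and stop on an object; the grip force is fixed at half the most. Time passes only in rows, so rows that repeat a pose let the fingers close. It gives the time, the measured TCP pose, the force and the opening at its end, in the units of the state.
- bot.get_obs(): the state, without advancing time (a new reading comes with each control period).
- bot.capture(name): name is "side" or "top" or "wrist"; returns a dict with "color" (400x640x3 uint8, red, green, blue), "fx", "fy", "cx", "cy" (pixels), "k1" (the pictures are not rectified: a ray, as slopes to the right and down, at radius r is drawn at 1 + k1 r^2 times it, then the intrinsics apply), "world_to_cam" (4x4, takes a point from world to camera coordinates); the wrist camera has in their place "T_tool_cam" (4x4, takes a point from camera to tool coordinates, whose origin is the TCP and whose axes are the flange's). Camera axes: x right, y down, z forward; pixel columns grow to the right and rows downward; lengths in mm; the calibration is good to about 2 mm. A picture is of the moment at which its call begins: read the wrist's pose just before it. There is no depth.
- bot.close_job(): hands the job in, once; it reports no verdict.
The state is a dict: "time": time; "joint_positions": joint angles; "dq": joint speeds; "tau": joint torques, N m; "tool_pos": TCP position; "tcp_rot": TCP orientation; "contact_force": force on the tool from outside, world axes, zero at the start; "moment": the same for the moment, N m; "grip_width": finger opening in mm.
Only numpy, scipy, OpenCV 4.12 (cv2) and the standard library are available. Lean on these libraries where they do the work, as an engineer would, in place of code of your own. Each camera call takes 0.05 s, during which the arm holds its last target.

## Task

We are changing the coding line over: pull the drawer open, unhook every guide plate still hanging on the sloped rack (swing its lower end up, then draw its nib off the ledge and out from under the rod, without forcing it) and lay each one flat in the drawer, handle fin up. Put the grey ink cartridge in the drawer too, then slide the drawer fully shut; leave the tools, bottles and boxes around where they are.

Things in the scene. Friction and masses are not known exactly. Their poses are not given: they have to be found in the camera images.
- plate_red_grip (a point): point on the red handle fin, 24 out from the face, of a hung guide plate (None: absent this run). Plate axes: x along it to its upper (nib) end, z out of its face, y across. The fin is 50 long (x), 14 thick (y: pinch it here), 40 proud of the face, its top 16 above here. From here the plate's lower end is at x = -50, upper end +92, underside z = -30. The plate: 142 x 50 (y) x 6 thick, black, 0.14 to 0.28 kg
- plate_amber_grip (a point): same point on the orange fin of a second plate, alike in all else (None: absent). A nib 7 thick (x from +50 to +57 of this point), as wide as the plate, projects 12 below the underside. Each starts hung on the rack, its x rising at 35 degrees away from the robot, nib hooked over the ledge, its top 42 tucked under the keeper rod: it can be neither slid down nor lifted straight off
- plate_green_grip (a point): same point on the green fin of a third plate, alike in all else (None: absent). To unhook any plate: swing its lower end up by 30 to 40 degrees about the rod, till about level, which raises the nib clear of the ledge, then draw it level toward the robot (50 suffices) and lift away
- cartridge_center (a point): grey ink cartridge with an orange band, a box 80 long (its x) by 40 wide (its y: pinch it here) by 50 tall, about 0.18 kg, standing loose on the table in front of the rack; the point is its centre, 25 above the table
- rack_ledge (a point): middle of the ledge of the fixed sloped rack: the top edge of its aluminium panel, 125 above the table, where the nibs hook. x points level, away from the robot's side; y along the ledge; z up. The panel is 320 wide (y), 120 down the slope, 12 thick, and slopes down toward the robot at 35 degrees to 56 above the table; plates lie on it side by side about 90 apart, the middle one near y = 0
- rod: the rack's fixed steel keeper rod, origin at its middle, 10 in diameter, along the rack's y: 19 beyond (x) and 32 above (z) the ledge, 4 clear of the hung plates' faces; below the rod, behind the ledge, is open space. Posts 14 wide carry it at y = +-163, up to 165 above the table. Axes as rack_ledge
- drawer (a joint): drawer opening in m: 0 shut, 0.2 fully open (end stop); slides toward the robot along the drawer unit's -x; stiff by about 2 N and stays where left. It starts shut or a little ajar
- drawer_handle (a point): middle of the drawer's aluminium bar handle, which moves with the drawer: a round bar 12 thick, 120 long along y, 45 in front of the blue drawer front, 78 above the table; pinch it from above, fingers closing along x. x points from the drawer front into the unit, y along the front
- drawer_floor (a point): middle of the front edge of the drawer's inner floor, 14 above the table, moving with the drawer; same axes. From here the inside runs 203 back (x) and is 323 wide (y, centred), with walls rising 56 above the floor; in front, the inner wall and the front panel are 18 thick together, 366 wide, the panel's top 92 above the table
- cab_top (a point): middle of the front edge of the drawer unit's top, 105 above the table; same axes. The unit is a fixed grey steel box 240 deep (x) by 370 wide; fully open, all of the drawer but about the rear 10 mm is clear of it. Things under 80 above the drawer's floor pass below its top
- solvent: solvent bottle, a bystander to be left alone; origin under its centre; 60 in diameter, 150 tall, stands beyond the gap between rack and drawer unit
- carton: carton, a bystander to be left alone; origin under its centre
- tape: tape roll, a bystander to be left alone; origin under its centre
- driver: screwdriver, a bystander to be left alone; origin under its centre
- spanner: spanner, a bystander to be left alone; origin under its centre
- inkcan: blue can, a bystander to be left alone; origin under its centre
- parcel: parcel on the drawer unit, a bystander to be left alone; origin under its centre; 100 by 160 by 50 tall, lies on top of the unit
- plate_red: the same red plate as a whole: origin at the middle of its lower end, on the underside (50 down the plate from the fin's point and 30 below it); same axes
- plate_amber: the same amber plate as a whole: origin at the middle of its lower end, on the underside (50 down the plate from the fin's point and 30 below it); same axes
- plate_green: the same green plate as a whole: origin at the middle of its lower end, on the underside (50 down the plate from the fin's point and 30 below it); same axes
- cartridge: the same cartridge; origin under its centre
Things that resemble listed ones, but are neither listed nor needed, are in the scene too. What is shaped like the plate_red but purple is not meant.

How it is judged (in metres and radians):
On the way, in this order (a step that is already met when the one before it is completed fails the run):
1. the drawer is pulled open, by 0.15 m or more (value of joint drawer above 0.15 m), for 0.2 s.
2. every plate present lies in the drawer, flat and fin up, and the cartridge too, the drawer not yet shut (x of plate_red_grip in the frame of drawer_floor between 0.003 and 0.2 m and y of plate_red_grip in the frame of drawer_floor between -0.16 and 0.16 m and z of plate_red_grip in the frame of drawer_floor between 0 and 0.06 m and x of plate_amber_grip in the frame of drawer_floor between 0.003 and 0.2 m and y of plate_amber_grip in the frame of drawer_floor between -0.16 and 0.16 m and z of plate_amber_grip in the frame of drawer_floor between 0 and 0.06 m and x of plate_green_grip in the frame of drawer_floor between 0.003 and 0.2 m and y of plate_green_grip in the frame of drawer_floor between -0.16 and 0.16 m and z of plate_green_grip in the frame of drawer_floor between 0 and 0.06 m and x of cartridge_center in the frame of drawer_floor between 0.003 and 0.2 m and y of cartridge_center in the frame of drawer_floor between -0.16 and 0.16 m and z of cartridge_center in the frame of drawer_floor between 0 and 0.06 m and angle between each of plate_red_grip, plate_amber_grip, plate_green_grip's own z axis and vertical below 0.4 rad and value of joint drawer above 0.02 m), for 0.2 s.
At the end, for the whole second after the job is handed in: the drawer is shut to within 6 mm with every plate present and the cartridge inside it (their listed points within the drawer's walls and less than 60 mm above its floor), the plates fin up within 0.4 rad of level, all at rest (x of plate_red_grip in the frame of drawer_floor between 0.003 and 0.2 m and y of plate_red_grip in the frame of drawer_floor between -0.16 and 0.16 m and z of plate_red_grip in the frame of drawer_floor between 0 and 0.06 m and x of plate_amber_grip in the frame of drawer_floor between 0.003 and 0.2 m and y of plate_amber_grip in the frame of drawer_floor between -0.16 and 0.16 m and z of plate_amber_grip in the frame of drawer_floor between 0 and 0.06 m and x of plate_green_grip in the frame of drawer_floor between 0.003 and 0.2 m and y of plate_green_grip in the frame of drawer_floor between -0.16 and 0.16 m and z of plate_green_grip in the frame of drawer_floor between 0 and 0.06 m and x of cartridge_center in the frame of drawer_floor between 0.003 and 0.2 m and y of cartridge_center in the frame of drawer_floor between -0.16 and 0.16 m and z of cartridge_center in the frame of drawer_floor between 0 and 0.06 m and angle between each of plate_red_grip, plate_amber_grip, plate_green_grip's own z axis and vertical below 0.4 rad and value of joint drawer below 0.006 m and linear speed of each of plate_red, plate_amber, plate_green, cartridge below 0.03 m/s); the robot touches nothing.
It fails at once if a bystander (bottle, carton, tape, screwdriver, spanner, can or parcel) is moved by more than 40 mm (distance of any of solvent, carton, tape, driver, spanner, inkcan, parcel from where it was at the start of the episode above 0.04 m).
It fails at once if a plate is wrenched: while the fingers hold it, it is pulled against the keeper rod with more than 40 N ((contact force between plate_red and rod above 40 N and contact force between the fingers and plate_red above 2 N) or (contact force between plate_amber and rod above 40 N and contact force between the fingers and plate_amber above 2 N) or (contact force between plate_green and rod above 40 N and contact force between the fingers and plate_green above 2 N)).
Of plate_red, plate_amber, plate_green only 2 to 3 are there at a start; the rules pass over those that are not, and their reading is None.
At some moment in a run one of cartridge may be knocked a few centimetres aside while the robot is not near it.
Once in a run the grip may slacken for a moment while it holds something.
It also fails if it takes over 208 s, if anything falls off the work surface, if the arm or the gripper's body presses on something with over 40 N, if the wrist force passes 120 N, or if a joint passes its speed limit or range.

## Working session

There is one attempt and no reset: what is moved stays moved. The work goes in short steps, Python scripts to look and compute and a tool call to move; the robot and the scene stay as the last step left them, time stands still between calls to the robot, and variables do not carry over. Pictures are saved under pics/ and viewed, and the job is handed in when it is done.

Besides the shell and the picture viewer there is one more tool, called in YAML: its name, and indented under it one key for each argument. play_rows: Moves the arm, as the interface text tells. Its arguments: {"type":"object","properties":{"moves":{"type":"array","items":{"type":"number"}}},"required":["moves"]}

```bash
mkdir -p pics; ls; cat > h.py <<'E'
from plant import bot
import numpy as np, cv2
def snap(n,fn,crop=None,s=1):
    c=bot.capture(n); im=c["color"][:,:,::-1].copy()
    if crop: x0,y0,x1,y1=crop; im=im[y0:y1,x0:x1]
    if s!=1: im=cv2.resize(im,None,fx=s,fy=s,interpolation=cv2.INTER_CUBIC)
    cv2.imwrite("pics/"+fn+".png",im); return c
E
python3 - <<'E'
from h import *
print(bot.get_obs())
for n in("side","top","wrist"):
    c=snap(n,n+"0"); print(n,{k:np.round(v,4).tolist() if not np.isscalar(v) else v for k,v in c.items() if k!="color"})
E
```

```text
pics
{'time': 0.0, 'joint_positions': array([-1.29898616e+00,  3.42738115e-01,  1.52504721e+00, -2.45510635e-05,
        1.27541056e+00, -1.45972036e-01]), 'dq': array([-9.43484432e-04,  1.32616414e-03, -1.12134657e-03,  3.36847316e-06,
        2.38240477e-03,  3.76114342e-04]), 'tau': array([-8.25728580e-05, -4.31234765e+01, -2.44218689e+01,  7.18226214e-02,
        5.60300646e-02, -9.04398416e-05]), 'tool_pos': array([ 212.92078053, -479.41502663,  224.02645373]), 'tcp_rot': array([-3.14000306e+00, -2.09969914e-04,  4.17789201e-01]), 'contact_force': array([-0.11850741,  0.43478298, -0.66187069]), 'moment': array([ 0.03412716, -0.00166549,  0.0274242 ]), 'grip_width': 92.02495399357962}
side {'fx': 361.03714749904117, 'fy': 361.03714749904117, 'cx': 319.19482553877845, 'cy': 197.80666467434938, 'k1': -0.05478532132120116, 'world_to_cam': [[0.9555, -0.2948, 0.0025, -482.7621], [-0.2242, -0.7321, -0.6433, 201.8403], [0.1915, 0.6141, -0.7656, 1440.7097], [0.0, 0.0, 0.0, 1.0]]}
top {'fx': 456.2073864196076, 'fy': 456.2073864196076, 'cx': 325.91024391034, 'cy': 199.55804222638818, 'k1': -0.1023825595218505, 'world_to_cam': [[0.021, -0.9998, -0.0002, 17.2333], [-0.9775, -0.0205, -0.2098, 551.9006], [0.2098, 0.0046, -0.9777, 1509.884], [0.0, 0.0, 0.0, 1.0]]}
wrist {'fx': 322.4781439588823, 'fy': 322.4781439588823, 'cx': 318.8820398514946, 'cy': 203.8266003768122, 'k1': -0.018078782068709196, 'T_tool_cam': [[-0.0003, -0.9632, -0.2687, 72.8503], [1.0, -0.0002, -0.0003, 0.5971], [0.0003, -0.2687, 0.9632, -160.5796], [0.0, 0.0, 0.0, 1.0]]}
```

View pics/side0.png

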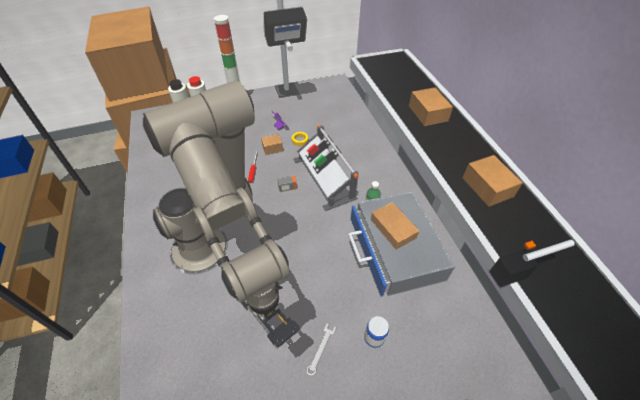

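View pics/top0.png

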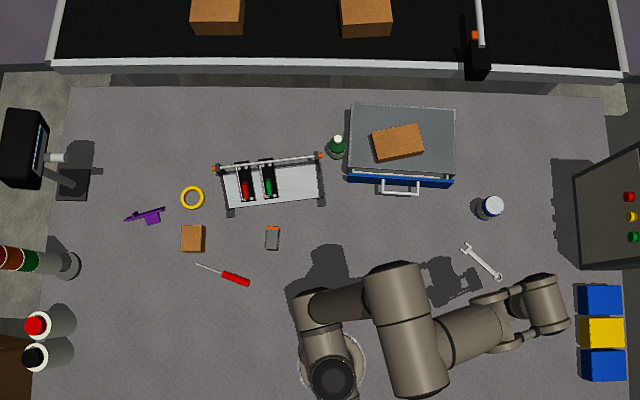

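View pics/wrist0.png

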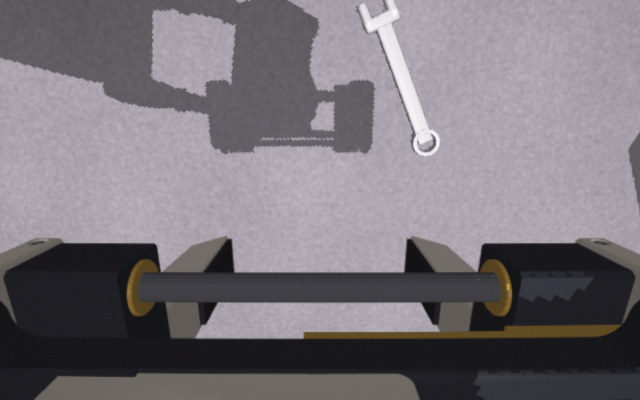

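```bash
cat >> h.py <<'E'
def pix(c,P,M=None):
    M=c["world_to_cam"] if M is None else M
    P=np.atleast_2d(P); q=P@M[:3,:3].T+M[:3,3]; s=q[:,:2]/q[:,2:]
    s=s*(1+c["k1"]*(s**2).sum(1,keepdims=True)); return s*[c["fx"],c["fy"]]+[c["cx"],c["cy"]]
def unpix(c,uv,z,M=None):
    M=c["world_to_cam"] if M is None else M
    uv=np.atleast_2d(np.array(uv,float)); d=(uv-[c["cx"],c["cy"]])/[c["fx"],c["fy"]]; s=d.copy()
    for _ in range(20): s=d/(1+c["k1"]*(s**2).sum(1,keepdims=True))
    r=np.c_[s,np.ones(len(s))]@M[:3,:3]; o=-M[:3,:3].T@M[:3,3]
    t=(np.asarray(z)-o[2])/r[:,2]; return o+r*t[:,None]
def wristM(c):
    from scipy.spatial.transform import Rotation as R
    o=bot.get_obs(); T=np.eye(4); T[:3,:3]=R.from_euler("xyz",o["tcp_rot"]).as_matrix(); T[:3,3]=o["tool_pos"]
    return np.linalg.inv(T@c["T_tool_cam"])
E
python3 - <<'E'
from h import *
snap("top","t1",(170,110,370,260),4); snap("top","t2",(330,80,530,230),4)
c=bot.capture("top")
print(unpix(c,[[236,210],[325,203]],[56,56]), unpix(c,[[216,168],[321,154]],165))
print(unpix(c,[[272,237]],50),unpix(c,[[382,193],[419,193]],78),unpix(c,[[347,181],[453,187]],92))
E
```

```text
[[508.73218499 337.37210361  56.        ]
 [539.79970137  31.71070076  56.        ]] [[626.53623508 389.80265881 165.        ]
 [680.71032046  47.59956172 165.        ]]
[[419.05415241 209.62266826  50.        ]] [[ 574.12943282 -162.02350876   78.        ]
 [ 576.85924766 -289.04739007   78.        ]] [[ 610.14955244  -41.54002045   92.        ]
 [ 597.13972297 -403.79918189   92.        ]]
```

View pics/t1.png

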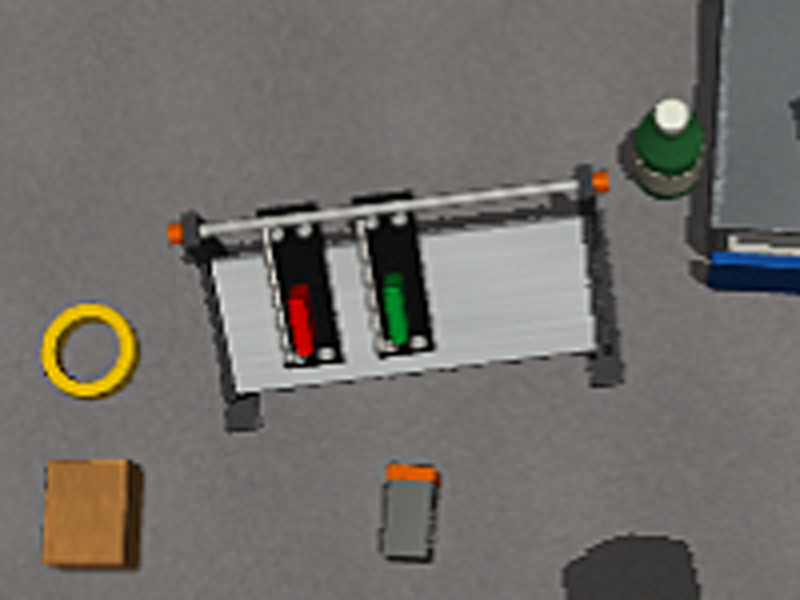

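View pics/t2.png

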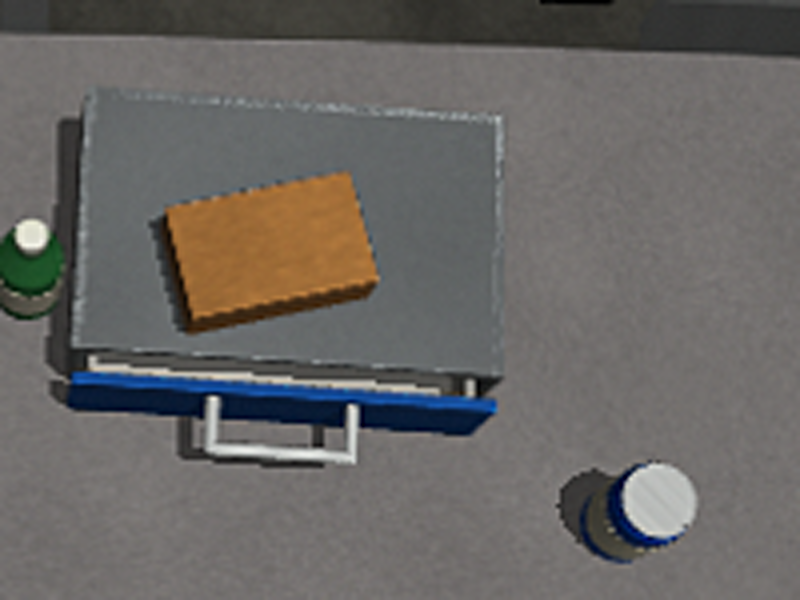

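```bash
python3 - <<'E'
from h import *
from scipy.optimize import least_squares
c=bot.capture("top")
def W(p,L):
    L=np.array(L,float); a=p[2]; x=p[0]+L[:,0]*np.cos(a)-L[:,1]*np.sin(a); y=p[1]+L[:,0]*np.sin(a)+L[:,1]*np.cos(a)
    return np.c_[x,y,L[:,2]]
def fit(L,crop,off,p0):
    uv=np.array(crop)/4+off
    r=least_squares(lambda p:(pix(c,W(p,L))-uv).ravel(),p0,x_scale=[1,1,.01]); return r.x,r.fun.round(1)
pr,f=fit([[0,160,125],[0,-160,125],[-98.3,160,56],[-98.3,-160,56],[19,170,157],[19,-170,157]],[[212,260],[583,218],[237,390],[595,350],[183,233],[592,181]],[170,110],[590,200,-.1])
print("rack",pr,f)
g=W(pr,[[-58.2,0,121],[-58.2,90,121]]); print("grips",g)
c5=np.deg2rad(35)
print("fin top px expected:",(pix(c,W(pr,[[-58.2-16*np.sin(c5)+k*np.cos(c5),y,121+16*.82+k*np.sin(c5)] for y in(0,90) for k in(-25,25)]))-[170,110])*4)
pc,f=fit([[0,185,105],[0,-185,105],[240,185,105],[240,-185,105]],[[75,348],[497,378],[88,90],[500,117]],[330,80],[640,-200,0])
print("cab",pc,f)
h=unpix(c,np.array([[208,450],[355,460]])/4+[330,80],78); print("handle",h,h.mean(0))
a=pc[2];R=np.array([[np.cos(a),np.sin(a)],[-np.sin(a),np.cos(a)]])
print("handle in cab",R@(h.mean(0)[:2]-pc[:2]))
q=unpix(c,np.array([[387,465],[440,467],[433,560],[380,557]])/4+[170,110],50); print("cart",q,q.mean(0))
E
```

```text
rack [6.35030139e+02 2.21223074e+02 1.41028958e-01] [-1.5  0.4  0.7 -0.3 -1.3  0.5  1.4 -0.4  0.2 -0.6  0.6  0.3]
grips [[577.40795468 213.04236937 121.        ]
 [564.75738087 302.14883929 121.        ]]
fin top px expected: [[406.13439926 342.23267186]
 [397.34209129 286.03280677]
 [298.32315783 354.96043984]
 [288.15920495 298.94337983]]
cab [ 6.45938324e+02 -2.26553601e+02 -4.62227311e-02] [-1.4  0.4  1.5  0.2 -0.8 -0.6  0.7 -0.1]
handle [[ 575.87986519 -162.03256748   78.        ]
 [ 569.8256419  -288.02854841   78.        ]] [ 572.85275354 -225.03055794   78.        ]
handle in cab [-73.07788331  -1.855596  ]
cart [[455.62122    229.26883992  50.        ]
 [454.91270542 183.76746564  50.        ]
 [375.27192799 186.48648376  50.        ]
 [376.74743605 231.58803198  50.        ]] [415.63832236 207.77770532  50.        ]
```

```bash
cat >> h.py <<'E'
def go(x,y,z,yawdeg):
    "print shift in tool axes; z = grasp point height"
    o=bot.get_obs(); a=o["tcp_rot"][2]; p=o["tool_pos"]; d=np.array([x,y,z+3])-p
    t=-(yawdeg-np.degrees(a)); t=(t+180)%360-180
    print("shift",np.round([np.cos(a)*d[0]+np.sin(a)*d[1],np.sin(a)*d[0]-np.cos(a)*d[1],-d[2]],1),"turn",round(t,1),"rows>=",np.linalg.norm(d)/41.7,abs(t)/7.16)
def st():
    o=bot.get_obs(); print(round(o["time"],2),o["tool_pos"].round(1),np.degrees(o["tcp_rot"]).round(1),o["contact_force"].round(1),round(o["grip_width"],1))
E
python3 - <<'E'
from h import *
c=bot.capture("top")
q=unpix(c,np.array([[165,208],[350,172],[378,280],[192,318]])/4+[330,80],155); a=-.0462
R=np.array([[np.cos(a),np.sin(a)],[-np.sin(a),np.cos(a)]]); print((q[:,:2]-[645.9,-226.6])@R.T)
go(573,-225,190,87.35)
E
```

```text
[[113.51351609 113.83982973]
 [156.91236109 -40.58569631]
 [ 63.00016795 -65.81664786]
 [ 19.19906405  87.40937788]]
shift [432.4 -86.8  31.7] turn -63.4 rows>= 10.603698410065917 8.856411494293035
```

play_rows:
  moves: [0, 40, -6, 3, -6, 0, 80, -12, 6, -13, 0, 120, -18, 9, -20, 0, 160, -24, 12, -27, 0, 200, -30, 15, -34, 0, 240, -36, 18, -41, 0, 280, -42, 21, -48, 0, 320, -48, 24, -55]

```text
time: 1.07
tool_pos: [487.6, -304.7, 200.7]
tcp_rot: [3.141, 0.0, 1.384]
contact_force: [0.7, -1.5, -0.9]
grip_width: 91.7
```

```bash
python3 - <<'E'
from h import *
st(); go(571.7,-250,120,87.35)
E
```

```text
1.07 [ 487.6 -304.7  200.7] [180.    0.   79.3] [ 0.7 -1.5 -0.9] 91.7
shift [69.4 72.5 77.7] turn -8.1 rows>= 3.043999329117234 1.1264159648067043
```

play_rows:
  moves: [40, 20, 20, 10, -4, 40, 40, 42, 20, -8, 40, 69, 72, 30, -8, 40, 69, 72, 30, -8, 40, 69, 72, 30, -8]

```text
time: 1.48
tool_pos: [570.8, -250.5, 169.4]
tcp_rot: [-3.14, -0.001, 1.521]
contact_force: [-0.2, -0.2, -0.1]
grip_width: 77.7
```

```bash
python3 - <<'E'
from h import *
st(); go(571.7,-250,80,87.35)
c=snap("wrist","w1"); M=wristM(c); print(pix(c,[[572.9-1.2-4.6*0,-250,78]],M)); snap("top","t3",(330,80,530,230),4)
E
```

```text
1.48 [ 570.8 -250.5  169.4] [-1.799e+02 -1.000e-01  8.710e+01] [-0.2 -0.2 -0.1] 77.7
shift [ 0.5  0.9 86.4] turn -0.2 rows>= 2.071733493693949 0.031892321064811144
[[320.21174233 203.60037852]]
```

View pics/w1.png

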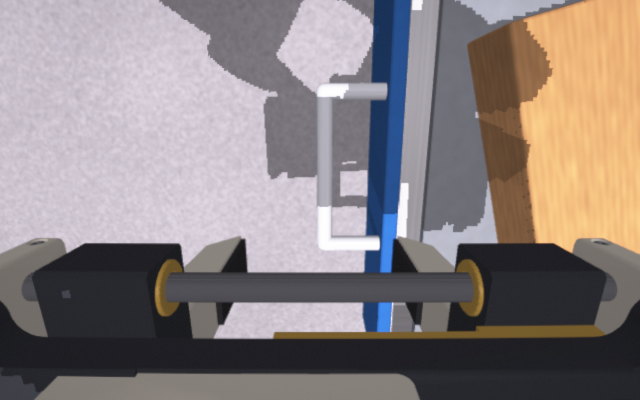

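play_rows:
  moves: [172, 0, 4, 0, 0, 172, 0, 4, 15, 0, 172, 0, 4, 15, 0, 172, 0, 4, 15, 0, 172, 0, 4, 15, 0]

```text
time: 2.0
tool_pos: [573.7, -253.3, 156.5]
tcp_rot: [3.141, 0.0, 1.516]
contact_force: [0.3, 0.1, -0.6]
grip_width: 48.6
```

```bash
python3 - <<'E'
from h import *
st(); snap("wrist","w2")
E
```

```text
2.0 [ 573.7 -253.3  156.5] [180.    0.   86.9] [ 0.3  0.1 -0.6] 48.6
```

View pics/w2.png

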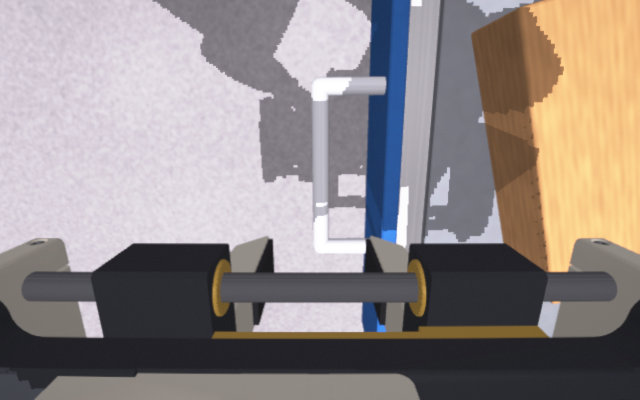

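play_rows:
  moves: [172, 0, 0, 0, 0, 172, 0, 0, 0, 0, 172, 0, 0, 15, 0, 172, 0, 0, 35, 0, 172, 0, 0, 55, 0, 172, 0, 0, 74, 0, 172, 0, 0, 74, 0, 172, 0, 0, 74, 0]

```text
time: 2.72
tool_pos: [573.6, -252.2, 81.3]
tcp_rot: [-3.14, -0.001, 1.517]
contact_force: [0.1, 0.7, 0.2]
grip_width: 30.0
```

play_rows:
  moves: [255, 0, 0, 0, 0, 255, 0, 0, 0, 0, 255, 0, 0, 0, 0, 255, 0, 0, 0, 0, 255, 0, 0, 0, 0, 255, 0, 0, 0, 0]

```text
time: 3.22
tool_pos: [574.3, -252.6, 82.2]
tcp_rot: [3.14, 0.001, 1.517]
contact_force: [1.6, 1.0, 1.2]
grip_width: 0.6
```

```bash
python3 - <<'E'
from h import *
st(); snap("wrist","w3"); snap("top","t4",(330,80,530,230),4); 
E
```

```text
3.22 [ 574.3 -252.6   82.2] [179.9   0.   86.9] [1.6 1.  1.2] 0.6
```

View pics/w3.png

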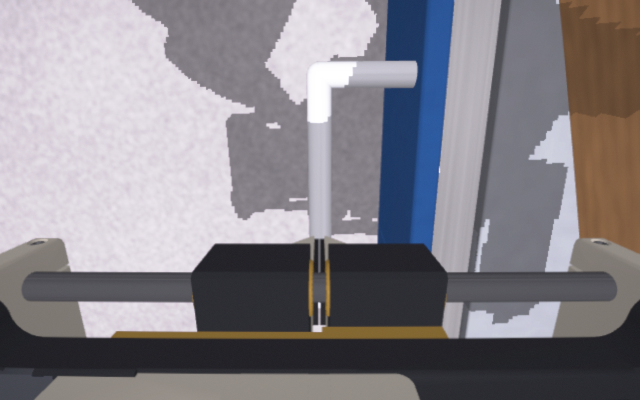

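View pics/t4.png

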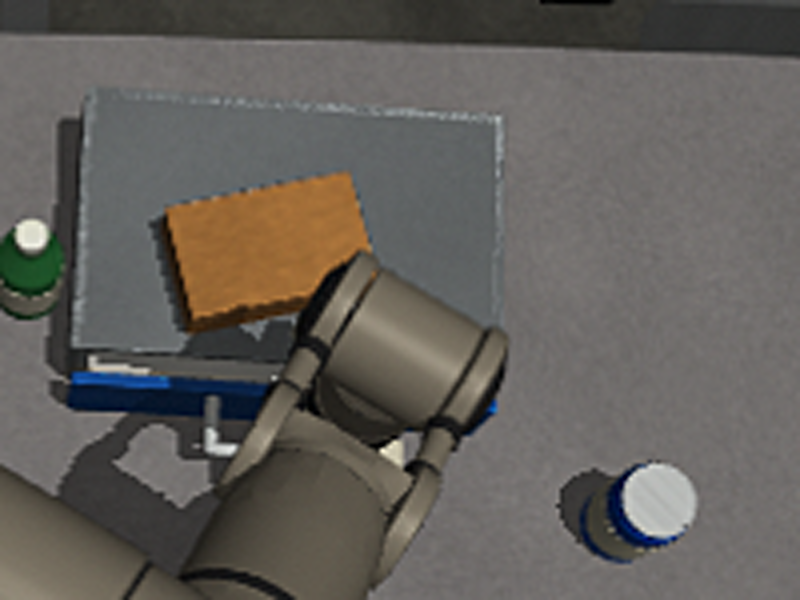

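```bash
python3 - <<'E'
from h import *
c=snap("side","s1",(300,170,480,310),4); print(pix(c,[[574,-252,78],[574,-225,78],[574,-165,78],[574,-285,78]])-[300,170])
E
```

```text
[[57.00919229 83.757044  ]
 [54.43731309 77.8233483 ]
 [48.93222702 65.12607517]
 [60.23601001 91.20336714]]
```

View pics/s1.png

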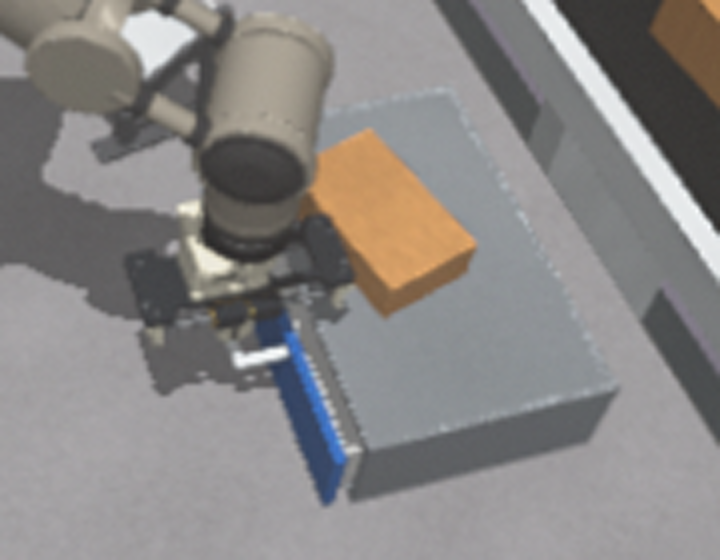

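play_rows:
  moves: [255, 0, -4, 0, 0, 255, 0, -8, 0, 0, 255, 0, -12, 0, 0, 255, 0, -16, 0, 0]

```text
time: 3.7
tool_pos: [557.0, -251.4, 81.3]
tcp_rot: [-3.14, -0.0, 1.517]
contact_force: [0.1, -0.3, 0.1]
grip_width: 0.7
```

```bash
python3 - <<'E'
from h import *
st();snap("wrist","w4")
E
```

```text
3.7 [ 557.  -251.4   81.3] [-179.9   -0.    86.9] [ 0.1 -0.3  0.1] 0.7
```

View pics/w4.png

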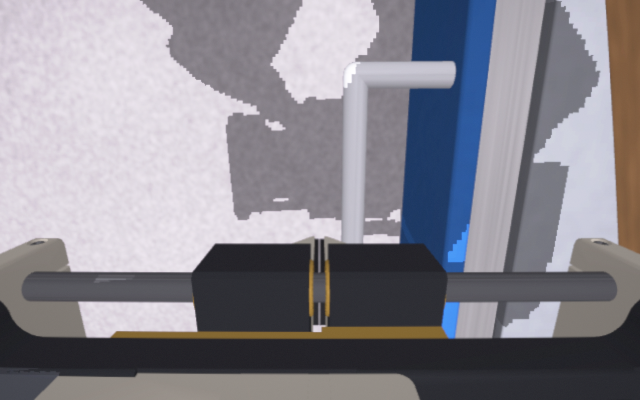

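```bash
python3 - <<'E'
from h import *
from scipy.spatial.transform import Rotation as R
c=bot.capture("wrist")
def M(p,yaw):
    T=np.eye(4); T[:3,:3]=R.from_euler("xyz",[np.pi,0,np.radians(yaw)]).as_matrix(); T[:3,3]=p
    return np.linalg.inv(T@c["T_tool_cam"])
M1=M([570.8,-250.5,169.4],87.1);M4=M([557,-251.4,81.3],86.9);M2=M([573.7,-253.3,156.5],86.9)
for z in (60,70,78,86,95):
    print(z,unpix(c,[[325,91],[324,243]],z,M1)[:,:2].round(1).tolist(),unpix(c,[[321,88],[321,246]],z,M2)[:,:2].round(1).tolist(),unpix(c,[[356,75]],z,M4)[:,:2].round(1).tolist())
for P in ([0,0,3],[9.5,0,22],[-9.5,0,22],[9.5,0,-16]):
    q=(np.array(P)-c["T_tool_cam"][:3,3])@c["T_tool_cam"][:3,:3]; s=q[:2]/q[2]; print(P,s*c["fx"]+[c["cx"],c["cy"]])
E
```

```text
60 [[580.9, -161.2], [574.1, -290.6]] [[580.9, -162.5], [574.2, -290.6]] [[582.2, -160.6]]
70 [[580.7, -161.8], [574.1, -286.4]] [[580.8, -163.3], [574.3, -286.4]] [[581.1, -161.6]]
78 [[580.5, -162.3], [574.1, -283.1]] [[580.7, -163.9], [574.5, -283.0]] [[580.2, -162.5]]
86 [[580.3, -162.9], [574.2, -279.8]] [[580.6, -164.4], [574.6, -279.6]] [[579.3, -163.3]]
95 [[580.1, -163.4], [574.2, -276.0]] [[580.6, -165.1], [574.7, -275.8]] [[578.2, -164.2]]
[0, 0, 3] [317.73842598 250.28889338]
[9.5, 0, 22] [317.80734601 222.62936457]
[-9.5, 0, 22] [317.84529149 251.97703564]
[9.5, 0, -16] [317.60300623 248.14968323]
```

```bash
python3 - <<'E'
from h import *
snap("wrist","w5",(220,190,420,340),4)
E
```

```text
(no output)
```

View pics/w5.png

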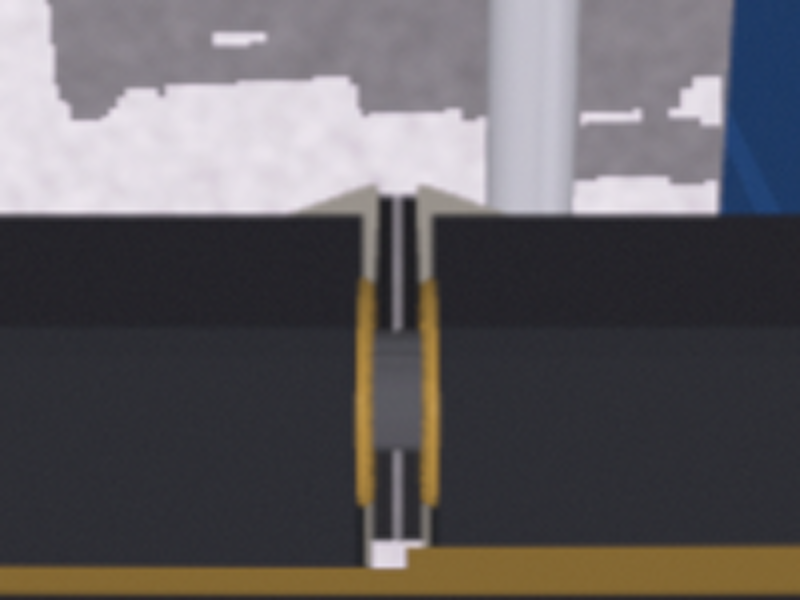

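play_rows:
  moves: [255, 0, 0, -30, 0, 172, 0, 10, -35, 0, 172, 0, 18, -35, 0, 172, 0, 18, -35, 0, 172, 0, 18, -15, 0, 172, 0, 18, 5, 0, 172, 0, 18, 17, 0, 172, 0, 18, 17, 0]

```text
time: 4.52
tool_pos: [573.5, -251.2, 60.6]
tcp_rot: [-3.135, -0.003, 1.517]
contact_force: [-0.6, 0.3, -0.3]
grip_width: 30.0
```

play_rows:
  moves: [255, 0, 0, 0, 0, 255, 0, 0, 0, 0, 255, 0, 0, 0, 0, 255, 0, 0, 0, 0, 255, 0, 0, 0, 0]

```text
time: 4.93
tool_pos: [576.2, -252.9, 65.7]
tcp_rot: [3.14, 0.001, 1.518]
contact_force: [-1.0, 0.0, 2.8]
grip_width: 10.9
```

play_rows:
  moves: [255, 0, -10, 0, 0, 255, 0, -30, 0, 0, 255, 0, -50, 0, 0, 255, 0, -70, 0, 0, 255, 0, -90, 0, 0, 255, 0, -110, 0, 0, 255, 0, -130, 0, 0, 255, 0, -140, 0, 0]

```text
time: 5.6
tool_pos: [435.5, -246.3, 65.7]
tcp_rot: [3.139, 0.003, 1.517]
contact_force: [2.4, -3.6, -2.2]
grip_width: 11.0
```

play_rows:
  moves: [255, 0, -15, 0, 0, 255, 0, -30, 0, 0, 255, 0, -40, 0, 0, 255, 0, -45, 0, 0, 255, 0, -48, 0, 0]

```text
time: 6.02
tool_pos: [390.9, -244.3, 65.8]
tcp_rot: [3.134, 0.004, 1.515]
contact_force: [21.9, 0.7, -12.0]
grip_width: 10.5
```

```bash
python3 - <<'E'
from h import *
st(); snap("top","t5",(310,80,530,280),3)
E
```

```text
6.02 [ 390.9 -244.3   65.8] [179.6   0.2  86.8] [ 21.9   0.7 -12. ] 10.5
```

View pics/t5.png

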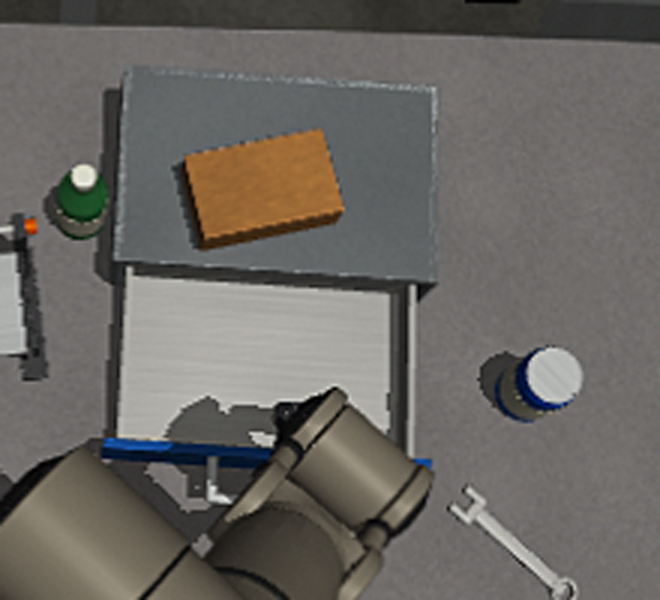

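play_rows:
  moves: [172, 0, 3, 0, 0, 172, 0, 3, 0, 0, 172, 0, 3, 0, 0, 172, 0, 3, -40, 0, 172, 0, 3, -80, 0, 172, 0, 3, -120, 0, 200, 0, 3, -160, 0, 255, 0, 3, -165, 0]

```text
time: 6.73
tool_pos: [393.2, -244.2, 236.3]
tcp_rot: [3.133, 0.007, 1.518]
contact_force: [0.7, -0.6, -0.1]
grip_width: 21.0
```

```bash
python3 - <<'E'
from h import *
st(); c=snap("wrist","w6"); go(430,90,40,8.1)
c=bot.capture("top"); print("handle",unpix(c,np.array([[0,0]])+[0,0],78)[0,:0])
snap("top","t6",(310,80,530,280),3)
E
```

```text
6.73 [ 393.2 -244.2  236.3] [179.5   0.4  87. ] [ 0.7 -0.6 -0.1] 21.0
shift [335.3  19.5 191.1] turn 78.9 rows>= 9.266496902760409 11.012975576093693
handle []
```

View pics/w6.png

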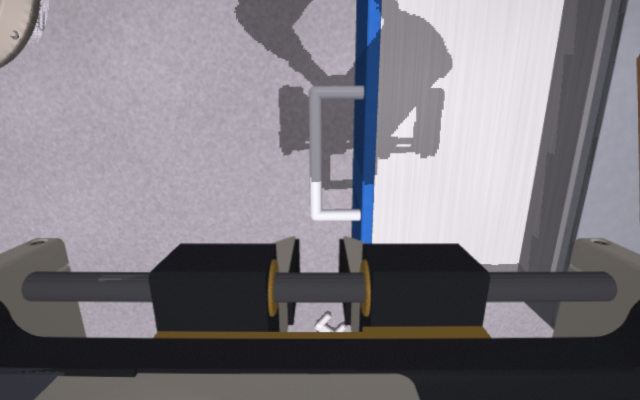

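play_rows:
  moves: [255, 40, 2, 0, 7, 255, 80, 4, 0, 14, 255, 120, 7, 0, 21, 255, 160, 10, 0, 28, 255, 200, 12, 0, 35, 255, 240, 14, 0, 42, 255, 280, 16, 0, 49, 255, 320, 18, 0, 56]

```text
time: 7.55
tool_pos: [421.1, 37.3, 227.4]
tcp_rot: [-3.138, 0.004, 0.671]
contact_force: [0.7, 0.5, 0.6]
grip_width: 0.6
```

```bash
python3 - <<'E'
from h import *
st(); go(430,90,40,8.1)
E
```

```text
7.55 [421.1  37.3 227.4] [-179.8    0.2   38.4] [0.7 0.5 0.6] 0.6
shift [ 39.7 -35.7 184.4] turn 30.3 rows>= 4.603440232224056 4.237682776754832
```

play_rows:
  moves: [255, 10, -9, 40, 7, 255, 20, -18, 80, 14, 255, 30, -27, 120, 21, 255, 40, -36, 160, 28, 255, 40, -36, 184, 30, 255, 40, -36, 190, 30, 255, 40, -36, 194, 30, 255, 40, -36, 194, 30]

```text
time: 8.22
tool_pos: [430.7, 88.4, 35.1]
tcp_rot: [-3.141, 0.002, 0.154]
contact_force: [-0.3, -0.3, -0.1]
grip_width: 0.6
```

Now feel for the table in small steps.

play_rows:
  moves: [255, 0, 0, 3, 0, 255, 0, 0, 6, 0, 255, 0, 0, 9, 0, 255, 0, 0, 10, 0, 255, 0, 0, 10, 0]

```text
time: 8.63
tool_pos: [431.5, 88.5, 26.0]
tcp_rot: [3.141, -0.001, 0.152]
contact_force: [0.8, 0.7, -0.6]
grip_width: 0.6
```

play_rows:
  moves: [255, 0, 0, 1, 0, 255, 0, 0, 2, 0, 255, 0, 0, 3, 0, 255, 0, 0, 4, 0, 255, 0, 0, 4, 0]

```text
time: 9.05
tool_pos: [431.2, 88.6, 21.5]
tcp_rot: [3.142, 0.0, 0.152]
contact_force: [0.4, -0.5, 0.6]
grip_width: 0.7
```

play_rows:
  moves: [255, 0, 0, 1, 0, 255, 0, 0, 2, 0, 255, 0, 0, 3, 0, 255, 0, 0, 4, 0, 255, 0, 0, 4, 0]

```text
time: 9.47
tool_pos: [431.2, 88.6, 17.5]
tcp_rot: [3.142, 0.0, 0.152]
contact_force: [-0.5, 0.6, -0.2]
grip_width: 0.5
```

play_rows:
  moves: [255, 0, 0, 1, 0, 255, 0, 0, 2, 0, 255, 0, 0, 3, 0, 255, 0, 0, 3, 0]

```text
time: 9.8
tool_pos: [431.2, 88.6, 14.5]
tcp_rot: [3.142, 0.0, 0.152]
contact_force: [0.3, 0.7, -0.3]
grip_width: 0.4
```

play_rows:
  moves: [255, 0, 0, 1, 0, 255, 0, 0, 2, 0, 255, 0, 0, 3, 0, 255, 0, 0, 3, 0]

```text
time: 10.13
tool_pos: [431.2, 88.6, 11.5]
tcp_rot: [3.142, 0.0, 0.152]
contact_force: [0.0, 0.2, 0.6]
grip_width: 0.5
```

play_rows:
  moves: [255, 0, 0, 1, 0, 255, 0, 0, 2, 0, 255, 0, 0, 3, 0, 255, 0, 0, 3, 0]

```text
time: 10.47
tool_pos: [431.3, 88.6, 8.5]
tcp_rot: [3.142, 0.0, 0.152]
contact_force: [0.1, -0.5, -0.3]
grip_width: 0.3
```

play_rows:
  moves: [255, 0, 0, 1, 0, 255, 0, 0, 2, 0, 255, 0, 0, 3, 0, 255, 0, 0, 3, 0]

```text
time: 10.8
tool_pos: [431.2, 88.6, 5.5]
tcp_rot: [3.142, 0.0, 0.152]
contact_force: [0.1, 0.3, 0.4]
grip_width: 0.5
```

play_rows:
  moves: [255, 0, 0, 1, 0, 255, 0, 0, 2, 0, 255, 0, 0, 3, 0, 255, 0, 0, 3, 0]

```text
time: 11.13
tool_pos: [431.3, 88.6, 2.5]
tcp_rot: [3.142, 0.0, 0.152]
contact_force: [0.1, 0.1, -0.1]
grip_width: 0.3
```

play_rows:
  moves: [255, 0, 0, 1, 0, 255, 0, 0, 2, 0, 255, 0, 0, 2, 0]

```text
time: 11.38
tool_pos: [431.3, 88.6, 0.5]
tcp_rot: [3.142, 0.0, 0.152]
contact_force: [0.2, 0.2, 0.2]
grip_width: 0.2
```

play_rows:
  moves: [255, 0, 0, 1, 0, 255, 0, 0, 2, 0, 255, 0, 0, 2, 0]

```text
time: 11.63
tool_pos: [431.3, 88.6, -1.5]
tcp_rot: [3.142, 0.0, 0.152]
contact_force: [-0.2, 0.8, -0.6]
grip_width: 0.5
```

```bash
python3 - <<'E'
from h import *
st(); snap("wrist","w7")
c=snap("side","s2",(250,130,430,270),4)
E
```

```text
11.63 [431.3  88.6  -1.5] [180.    0.    8.7] [-0.2  0.8 -0.6] 0.5
```

View pics/s2.png

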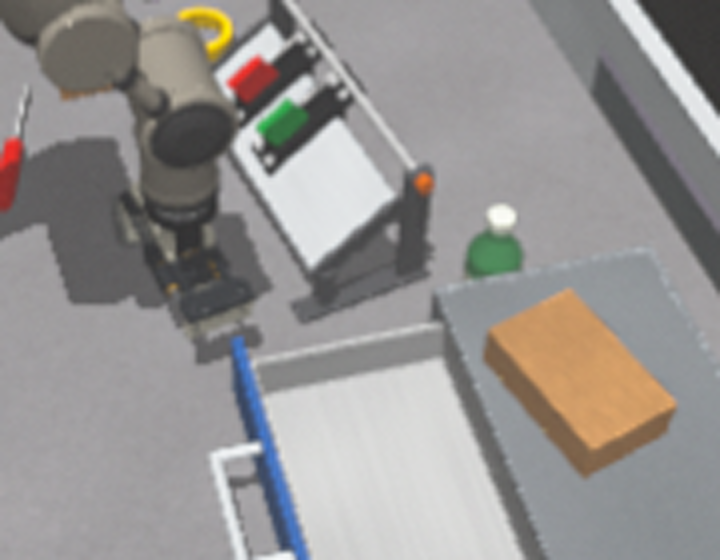

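View pics/w7.png

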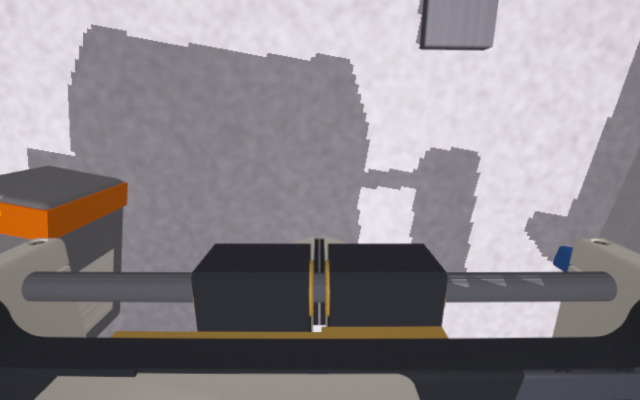

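play_rows:
  moves: [255, 0, 0, 1, 0, 255, 0, 0, 2, 0, 255, 0, 0, 2, 0]

```text
time: 11.98
tool_pos: [431.5, 88.6, -1.9]
tcp_rot: [3.141, -0.001, 0.153]
contact_force: [-4.8, -0.0, 20.4]
grip_width: 0.3
```

play_rows:
  moves: [255, 0, 0, 1, 0, 255, 0, 0, 2, 0, 255, 0, 0, 2, 0]

```text
time: 12.23
tool_pos: [431.6, 88.6, -2.1]
tcp_rot: [3.141, -0.002, 0.153]
contact_force: [-10.6, -1.7, 46.9]
grip_width: 0.3
```

play_rows:
  moves: [255, 0, 0, 1, 0, 255, 0, 0, 2, 0, 255, 0, 0, 2, 0]

```text
time: 12.48
tool_pos: [431.7, 88.6, -2.2]
tcp_rot: [3.141, -0.003, 0.153]
contact_force: [-18.4, -1.3, 73.4]
grip_width: 0.3
```

play_rows:
  moves: [255, 0, 0, -10, 0, 200, 0, 0, -50, 0, 130, 0, 0, -90, 0, 130, 0, 0, -130, 0, 130, 0, 0, -170, 0, 130, 0, 0, -210, 0]

```text
time: 12.98
tool_pos: [430.8, 88.6, 204.8]
tcp_rot: [3.141, -0.0, 0.152]
contact_force: [2.4, -0.3, -0.3]
grip_width: 29.5
```

```bash
sed -i 's/z+3\]/z-21]/' h.py; python3 - <<'E'
from h import *
st(); c=snap("wrist","w8"); M=wristM(c)
g=np.array([[577.4,213,121],[564.8,302,121]]); print(pix(c,g,M)); go(577.4,213,200,8.1); go(530,250,200,8.1)
E
```

```text
12.98 [430.8  88.6 204.8] [180.   -0.    8.7] [ 2.4 -0.3 -0.3] 29.5
[[172.74459684 -12.96953309]
 [ 45.70380727 -12.57726459]]
shift [ 159.8 -101.    33.2] turn 0.7 rows>= 4.603511376410508 0.09083348854834787
shift [ 118.6 -144.8   33.2] turn 0.7 rows>= 4.558389406328837 0.09083348854834787
```

View pics/w8.png

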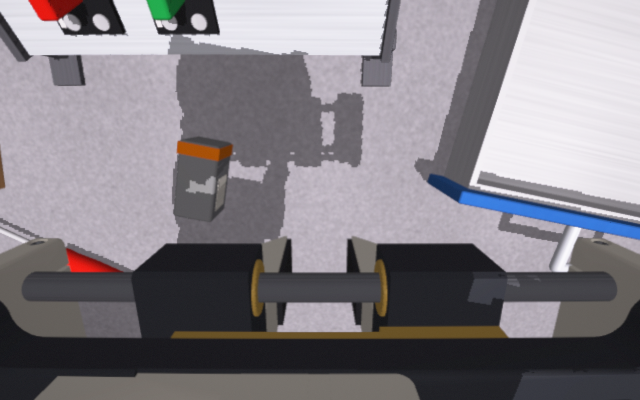

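play_rows:
  moves: [130, 35, -22, 2, 0, 130, 70, -44, 4, 0, 130, 105, -66, 6, 0, 130, 130, -82, 8, 0, 130, 140, -101, 10, 1, 130, 140, -101, 10, 1]

```text
time: 13.53
tool_pos: [555.3, 212.8, 190.9]
tcp_rot: [-3.141, 0.001, 0.136]
contact_force: [-0.8, -0.3, 0.1]
grip_width: 45.1
```

```bash
python3 - <<'E'
from h import *
st(); c=snap("wrist","w9"); M=wristM(c)
g=np.array([[577.4,213,121],[564.8,302,121]]); print(pix(c,g,M)); go(577.4,213,200,8.1)
E
```

```text
13.53 [555.3 212.8 190.9] [-179.9    0.     7.8] [-0.8 -0.3  0.1] 45.1
[[320.08426682 184.57580952]
 [197.43963218 185.06679744]]
shift [23.1  1.2 12.2] turn -0.2 rows>= 0.6267429633559041 0.033281989210312383
```

View pics/w9.png

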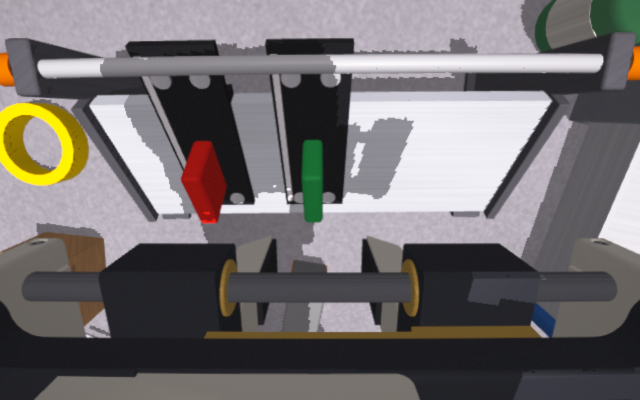

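```bash
python3 - <<'E'
from h import *
from scipy.optimize import least_squares
c=bot.capture("wrist"); M=wristM(c)
def W(p,L):
    L=np.array(L,float); a=p[2]; x=p[0]+L[:,0]*np.cos(a)-L[:,1]*np.sin(a); y=p[1]+L[:,0]*np.sin(a)+L[:,1]*np.cos(a)
    return np.c_[x,y,L[:,2]]
L=[[0,160,125],[0,-160,125],[-98.3,160,56],[-98.3,-160,56],[19,156,157],[19,-156,157]]
uv=np.array([[95,94],[553,92],[155,217],[493,215],[40,68],[603,62]])
r=least_squares(lambda p:(pix(c,W(p,L),M)-uv).ravel(),[635,221,.14],x_scale=[1,1,.01]); p=r.x; print(p,r.fun.round(1))
def fin(y): return [[-58.2-29.7,y,121-1.2],[-58.2+11.3,y,121+27.4]]
for uv in ([[312,216],[313,141]],[[208,217],[203,142]]):
    s=least_squares(lambda q:(pix(c,W(p,np.array(fin(q[0]))+[q[1],0,0]),M)-uv).ravel(),[0,0]); print("fin y, dx",s.x,s.fun.round(1), W(p,[[-58.2+s.x[1],s.x[0],121]]))
E
```

```text
[6.36376578e+02 2.18373165e+02 1.44875066e-01] [-8.2  7.7  5.9  5.5  1.4 -6.3 -4.3 -7.   8.8 -3.  -5.  -1.9]
fin y, dx [ 7.22003491 14.09254921] [  1.4 -13.4  -1.2  10.8] [[591.68885151 219.14982227 121.        ]]
fin y, dx [80.10665702 14.04862508] [  8.2 -13.5  -6.8  11. ] [[581.12283295 291.26653922 121.        ]]
```

```bash
python3 - <<'E'
from h import *
snap("wrist","w10a",(0,20,320,250),2.5);snap("wrist","w10b",(320,20,640,250),2.5)
E
```

```text
(no output)
```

View pics/w10a.png

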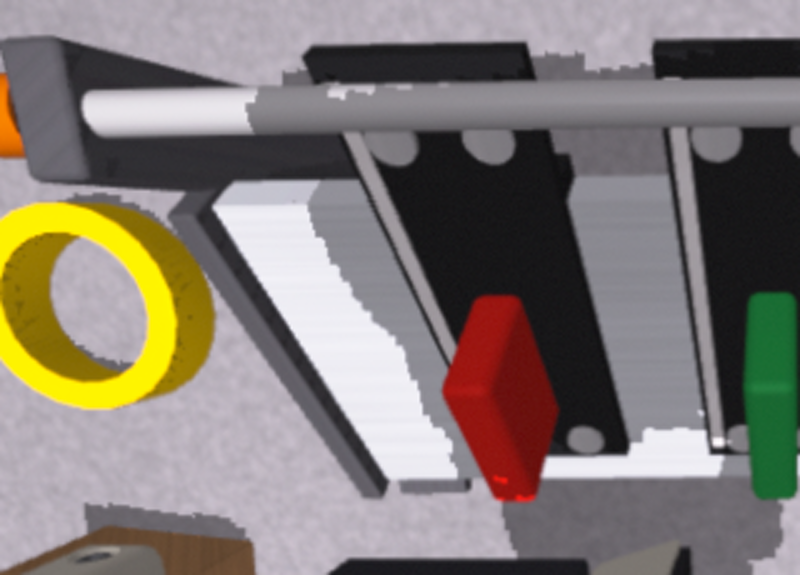

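View pics/w10b.png

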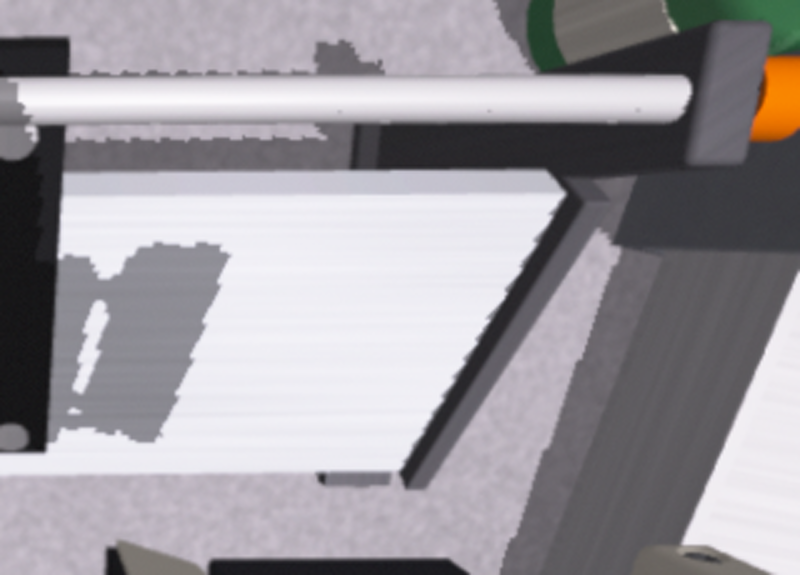

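```bash
python3 - <<'E'
from h import *
from scipy.optimize import least_squares
c=bot.capture("wrist"); M=wristM(c)
def W(p,L):
    L=np.array(L,float); a=p[2]; x=p[0]+L[:,0]*np.cos(a)-L[:,1]*np.sin(a); y=p[1]+L[:,0]*np.sin(a)+L[:,1]*np.cos(a)
    return np.c_[x,y,L[:,2]]
L=[[0,160,125],[0,-160,125],[-98.3,160,56],[-98.3,-160,56],[19,156,157],[19,-156,157]]
uv=np.array([[85.2,102.8],[547.2,96.8],[154.8,211.2],[480.8,208.8],[34,64.4],[596,59.5]])
for dz in (-24,0,24):
    r=least_squares(lambda p:(pix(c,W(p,L)+[0,0,dz],M)-uv).ravel(),[635,221,.14],x_scale=[1,1,.01]); p=r.x; print(dz,p,r.cost,r.fun.round(1))
    def fin(y): return [[-58.2-29.7,y,121-1.2],[-58.2+11.3,y,121+27.4]]
    for v in ([[313,219],[313,175]],[[206.8,218.8],[188,175.2]]):
        s=least_squares(lambda q:(pix(c,W(p,np.array(fin(q[0]))+[q[1],0,dz]),M)-v).ravel(),[0,0]); print("fin y, dx",s.x,s.fun.round(1), W(p,[[-58.2+s.x[1],s.x[0],121]]))
E
```

```text
-24 [6.39620091e+02 2.22450918e+02 1.43439865e-01] 1908.0822466956167 [ 17.5  -5.  -17.8  -3.2   8.2 -10.8  -8.5 -11.2  37.6   0.1 -36.9  -0. ]
fin y, dx [ 2.80872971 -9.91445043] [ 0.7 -1.2 -0.6  1. ] [[571.80366379 215.49394398 121.        ]]
fin y, dx [92.69256516 -9.07158951] [ 0.1 -1.  -0.1  0.9] [[559.7891099  304.57516975 121.        ]]
0 [6.36203375e+02 2.21867598e+02 1.43590639e-01] 90.4652052845202 [-3.9 -1.2  3.6  0.1 -2.7 -0.9  2.5 -1.5  8.4  0.6 -8.  -0.1]
fin y, dx [ 2.39167824 -0.60309714] [ 0.8  1.3 -0.7 -1.1] [[577.66320236 215.82007337 121.        ]]
fin y, dx [83.29019058  0.16285495] [ 1.2  1.5 -1.  -1.2] [[566.84487939 295.99562992 121.        ]]
24 [6.31924575e+02 2.21196464e+02 1.43859903e-01] 2051.1708866458484 [-29.9   4.9  29.3   5.5 -15.1  11.4  15.   10.6 -28.1   3.3  28.2   1.6]
fin y, dx [1.94049425 9.50019206] [ 1.   4.4 -0.8 -3.5] [[583.44963842 216.13510418 121.        ]]
fin y, dx [73.83416688 10.19383703] [ 2.6  4.6 -2.2 -3.6] [[573.82913896 287.3855589  121.        ]]
```

```bash
python3 - <<'E'
from h import *
go(577.5,215.5,124,8.15)
# plane geometry rel ledge (x,z). panel corners
t=np.radians(35);U=np.array([np.cos(t),np.sin(t)]);V=np.array([-np.sin(t),np.cos(t)])
rod=np.array([19,32.])
panel=np.array([s*U+w*V for s in np.linspace(-120,0,60) for w in np.linspace(-12,0,7)])
def rect(pts,x0,x1,z0,z1):
    d=np.maximum(np.maximum(x0-pts[:,0],pts[:,0]-x1),np.maximum(z0-pts[:,1],pts[:,1]-z1)); 
    dx=np.maximum(np.maximum(x0-pts[:,0],pts[:,0]-x1),0);dz=np.maximum(np.maximum(z0-pts[:,1],pts[:,1]-z1),0)
    dd=np.hypot(dx,dz); return np.where(dd>0,dd,d).min()
def clear(g,th):
    u=np.array([np.cos(th),np.sin(th)]);v=np.array([-np.sin(th),np.cos(th)])
    L=lambda P:np.c_[(P-g)@u,(P-g)@v]
    p=L(panel); r=L(rod[None])
    return min(rect(p,-50,92,-30,-24),rect(p,50,57,-42,-30)), min(rect(r,-50,92,-30,-24),rect(r,50,57,-42,-30))-5
g0=-50*U+30*V; print(g0,clear(g0,t))
for d in range(35,-1,-5):
    th=np.radians(d);u=np.array([np.cos(th),np.sin(th)]);v=np.array([-np.sin(th),np.cos(th)])
    out=[]
    for gap in (0.3,):
        for s in np.arange(84,40,-1.):   # rod contact at plate x=s
            g=rod-(5+gap)*v+24*v-s*u  # face at z=-24
            c=clear(g,th)
            out.append((s,g.round(1).tolist(),round(c[0],1)))
    ok=[o for o in out if o[2]>1.5]
    print(d,"max s ok",ok[0] if ok else None, ok[-1] if ok else max(out,key=lambda o:o[2]))
E
```

```text
shift [24.2 -3.4 89.8] turn -0.4 rows>= 2.232079982994574 0.0621556423182741
[-58.1648953   -4.10426049] (np.float64(-1.0658141036401503e-14), np.float64(4.314913126577862))
35 max s ok (np.float64(82.0), [-58.9, 0.3], np.float64(1.9)) (np.float64(41.0), [-25.3, 23.8], np.float64(4.0))
30 max s ok (np.float64(80.0), [-59.6, 8.2], np.float64(2.1)) (np.float64(41.0), [-25.9, 27.7], np.float64(6.9))
25 max s ok (np.float64(78.0), [-59.6, 16.0], np.float64(2.4)) (np.float64(41.0), [-26.1, 31.6], np.float64(9.7))
20 max s ok (np.float64(77.0), [-59.8, 23.2], np.float64(1.8)) (np.float64(41.0), [-25.9, 35.5], np.float64(12.3))
15 max s ok (np.float64(84.0), [-67.0, 28.3], np.float64(2.7)) (np.float64(41.0), [-25.4, 39.5], np.float64(14.7))
10 max s ok (np.float64(84.0), [-67.0, 35.8], np.float64(5.6)) (np.float64(41.0), [-24.6, 43.3], np.float64(16.9))
5 max s ok (np.float64(84.0), [-66.3, 43.3], np.float64(8.7)) (np.float64(41.0), [-23.5, 47.1], np.float64(18.9))
0 max s ok (np.float64(84.0), [-65.0, 50.7], np.float64(11.7)) (np.float64(41.0), [-22.0, 50.7], np.float64(20.7))
```

play_rows:
  moves: [130, 12, -2, 0, -0.4, 130, 24, -3.4, 5, -0.4, 130, 24, -3.4, 25, -0.4, 130, 24, -3.4, 50, -0.4, 130, 24, -3.4, 75, -0.4, 130, 24, -3.4, 88, -0.4, 130, 24, -3.4, 88, -0.4, 130, 24, -3.4, 88, -0.4]

```text
time: 14.45
tool_pos: [577.5, 215.5, 104.9]
tcp_rot: [3.141, 0.001, 0.141]
contact_force: [-0.4, 0.2, 0.4]
grip_width: 44.8
```

```bash
python3 - <<'E'
from h import *
st(); snap("wrist","w11"); snap("side","s3",(270,110,400,230),5)
E
```

```text
14.45 [577.5 215.5 104.9] [180.    0.    8.1] [-0.4  0.2  0.4] 44.8
```

View pics/w11.png

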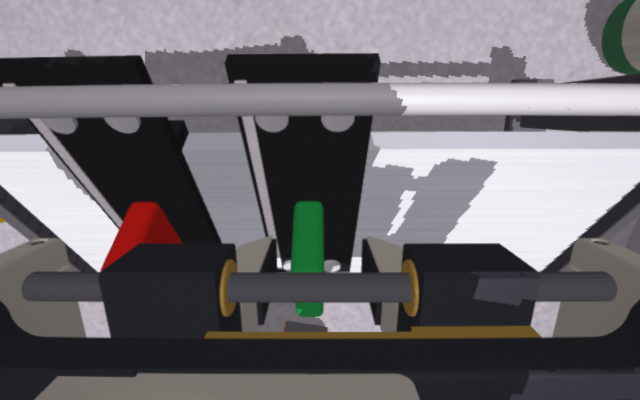

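View pics/s3.png

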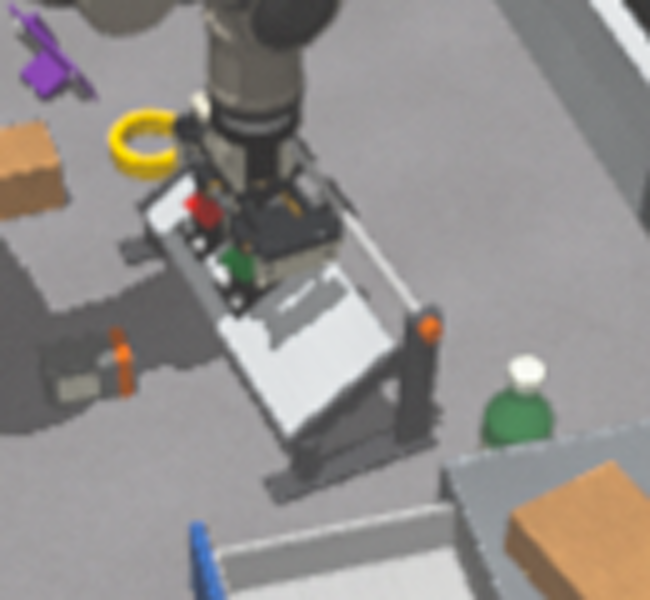

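play_rows:
  moves: [130, 0, -5, 0, 0, 130, 0, -5, 0, 0, 255, 0, -5, 0, 0, 255, 0, -5, 0, 0, 255, 0, -5, 0, 0, 255, 0, -5, 0, 0, 255, 0, -5, 0, 0, 255, 0, -5, 0, 0]

```text
time: 15.22
tool_pos: [577.1, 220.8, 104.7]
tcp_rot: [3.141, 0.0, 0.142]
contact_force: [-0.3, -2.2, 0.6]
grip_width: 13.8
```

```bash
python3 - <<'E'
from h import *
st(); snap("wrist","w12")
E
```

```text
15.22 [577.1 220.8 104.7] [180.    0.    8.1] [-0.3 -2.2  0.6] 13.8
```

View pics/w12.png

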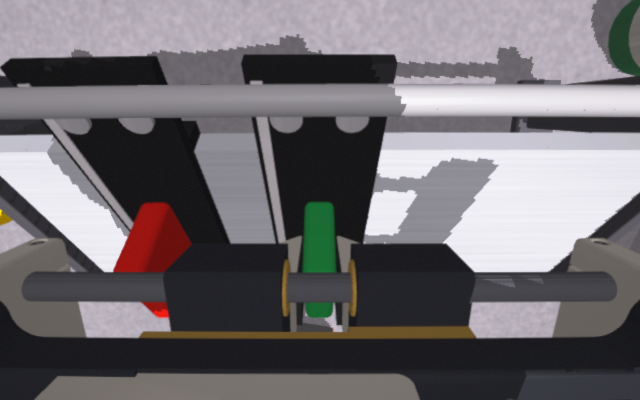

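play_rows:
  moves: [255, 0, 0, -1, 0, 255, 0.5, 0, -2, 0, 255, 1, 0, -4, 0, 255, 1.5, 0, -6, 0, 255, 2, 0, -8, 0, 255, 2, 0, -10, 0, 255, 2, 0, -10, 0]

```text
time: 15.85
tool_pos: [578.4, 221.5, 114.1]
tcp_rot: [3.141, 0.002, 0.142]
contact_force: [-0.0, 0.0, -6.7]
grip_width: 13.9
```

```bash
python3 - <<'E'
from h import *
st(); snap("wrist","w13")
E
```

```text
15.85 [578.4 221.5 114.1] [1.8e+02 1.0e-01 8.1e+00] [-0.   0.  -6.7] 13.9
```

View pics/w13.png

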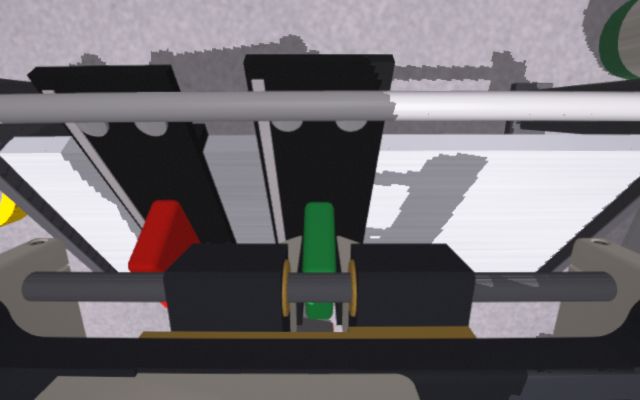

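play_rows:
  moves: [255, 0, 0, -2, 0, 255, 0, 0, -4, 0, 255, 0, 0, -6, 0, 255, 0, 0, -8, 0, 255, 0, 0, -10, 0, 255, 0, 0, -12, 0, 255, 0, 0, -14, 0, 255, 0, 0, -14, 0]

```text
time: 16.57
tool_pos: [579.2, 221.6, 129.2]
tcp_rot: [3.142, -0.001, 0.142]
contact_force: [-0.9, 0.2, -7.2]
grip_width: 13.8
```

```bash
python3 - <<'E'
from h import *
st(); snap("wrist","w14");  snap("side","s4",(270,110,400,230),5)
E
```

```text
16.57 [579.2 221.6 129.2] [180.   -0.    8.1] [-0.9  0.2 -7.2] 13.8
```

View pics/w14.png

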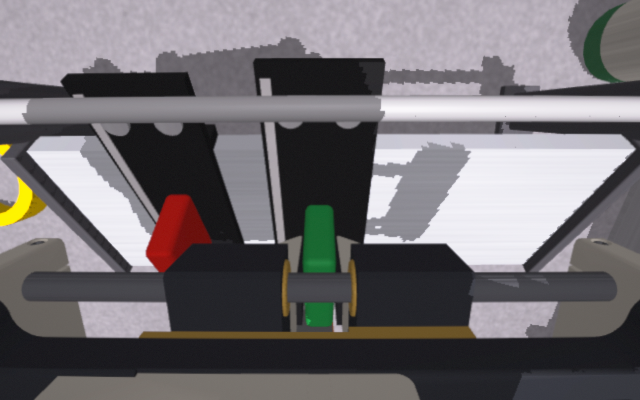

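View pics/s4.png

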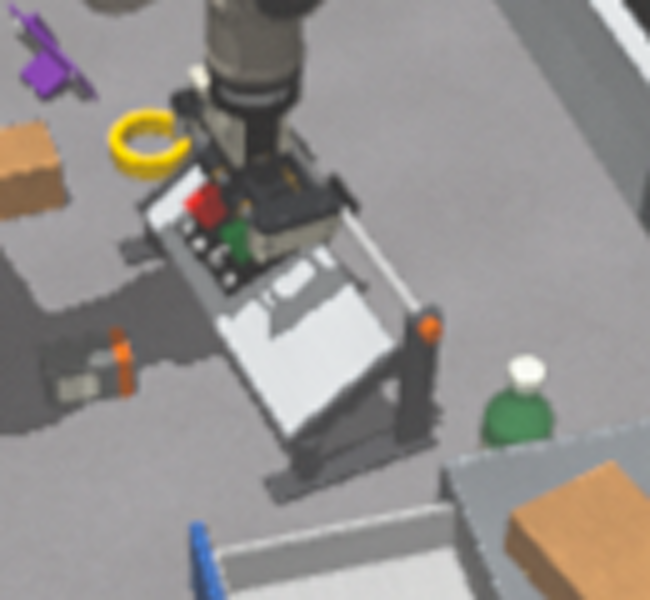

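play_rows:
  moves: [255, 0, 0, -2, 0, 255, 0, 0, -4, 0, 255, 0, 0, -6, 0, 255, 0, 0, -8, 0, 255, 0, 0, -10, 0, 255, 0, 0, -12, 0, 255, 0, 0, -14, 0, 255, 0, 0, -15, 0]

```text
time: 17.33
tool_pos: [580.1, 221.7, 144.4]
tcp_rot: [-3.141, -0.003, 0.142]
contact_force: [5.8, 1.2, -8.9]
grip_width: 13.8
```

play_rows:
  moves: [255, 0, 0, -2, 0, 255, 0, 0, -4, 0, 255, 0, 0, -6, 0, 255, 0, 0, -8, 0, 255, 0, 0, -10, 0, 255, 0, 0, -12, 0, 255, 0, 0, -12, 0]

```text
time: 17.92
tool_pos: [579.8, 221.6, 156.3]
tcp_rot: [3.142, -0.002, 0.142]
contact_force: [3.8, 1.5, -7.3]
grip_width: 14.1
```

```bash
python3 - <<'E'
from h import *
st(); snap("wrist","w15");  snap("side","s5",(270,110,400,230),5)
E
```

```text
17.92 [579.8 221.6 156.3] [ 1.8e+02 -1.0e-01  8.1e+00] [ 3.8  1.5 -7.3] 14.1
```

View pics/w15.png

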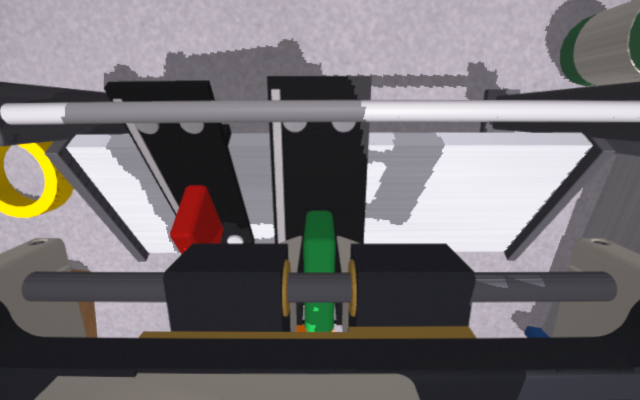

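View pics/s5.png

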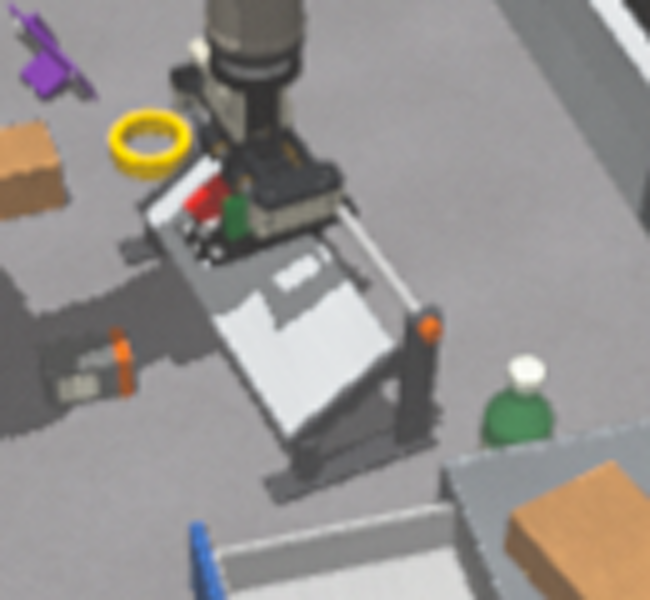

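play_rows:
  moves: [255, 0, 0, -1.5, 0, 255, 0, 0, -3, 0, 255, -4, 0, -3, 0, 255, -8, 0, -3, 0, 255, -12, 0, -3, 0, 255, -16, 0, -3, 0, 255, -20, 0, -3, 0, 255, -20, 0, -3, 0]

```text
time: 18.68
tool_pos: [558.2, 218.8, 159.4]
tcp_rot: [3.142, 0.0, 0.142]
contact_force: [0.4, 0.1, -2.1]
grip_width: 14.0
```

```bash
python3 - <<'E'
from h import *
st(); snap("wrist","w16");  snap("side","s6",(270,110,400,230),5)
E
```

```text
18.68 [558.2 218.8 159.4] [180.    0.    8.2] [ 0.4  0.1 -2.1] 14.0
```

View pics/w16.png

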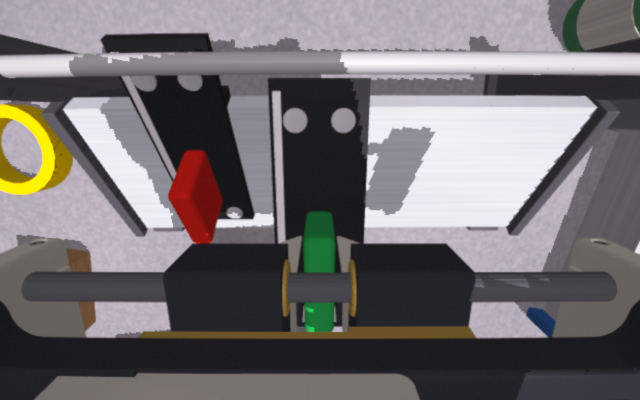

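View pics/s6.png

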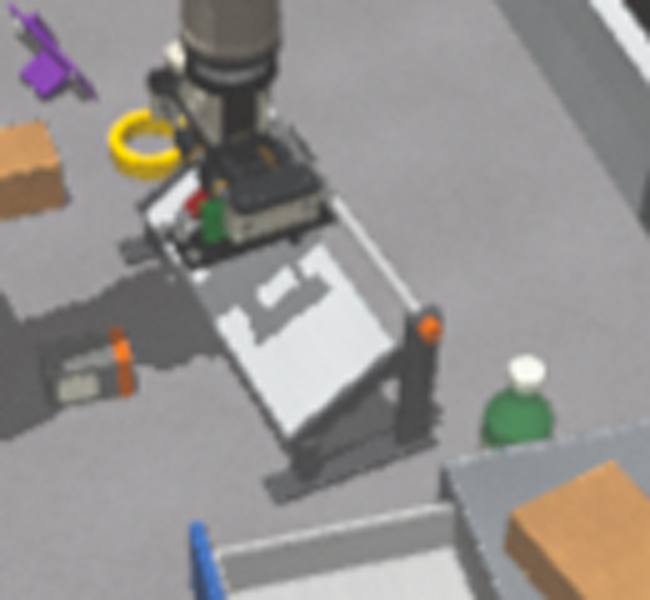

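play_rows:
  moves: [255, -15, 0, 0, 0, 255, -30, 0, 0, 0, 255, -50, 0, -5, 0, 255, -55, 0, -25, 0, 255, -55, 0, -50, 0, 255, -55, 20, -65, 0, 255, -55, 40, -70, 2, 255, -55, 60, -70, 4]

```text
time: 19.45
tool_pos: [514.3, 151.3, 231.2]
tcp_rot: [-3.141, -0.005, 0.072]
contact_force: [0.4, -0.2, -2.6]
grip_width: 13.8
```

```bash
python3 - <<'E'
from h import *
st(); go(524,-336,240,-2.65); snap("side","s7",(270,110,400,230),5)
E
```

```text
19.45 [514.3 151.3 231.2] [-180.    -0.3    4.1] [ 0.4 -0.2 -2.6] 13.8
shift [-25.2 486.8  12.2] turn 6.8 rows>= 11.69201164511915 0.9441394777848782
```

View pics/s7.png

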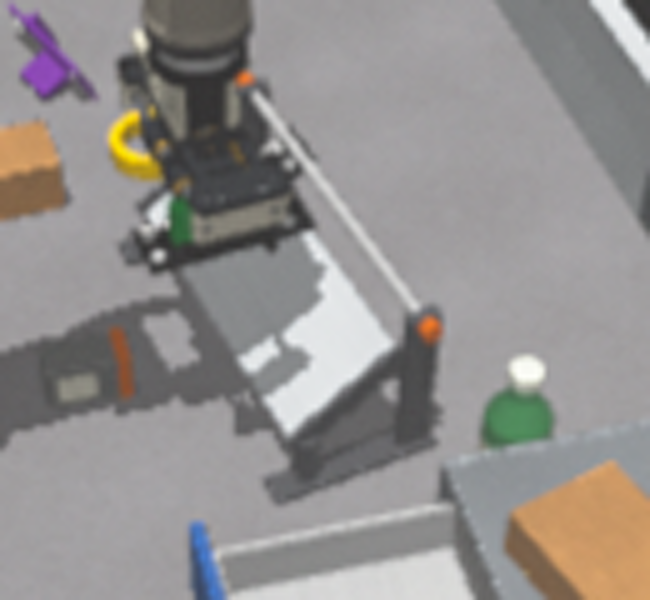

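Off the rack, level. Carry to the drawer.

play_rows:
  moves: [255, -2, 35, 0, 1, 255, -4, 70, 0, 2, 255, -6, 105, 0, 3, 255, -8, 140, 0, 4, 255, -10, 180, 0, 5, 255, -12, 220, 0, 6, 255, -14, 260, 0, 7, 255, -16, 300, 0, 7]

```text
time: 20.17
tool_pos: [518.7, -150.7, 229.2]
tcp_rot: [3.141, -0.001, -0.051]
contact_force: [0.9, 0.5, -2.8]
grip_width: 14.4
```

play_rows:
  moves: [255, -2, 35, 0, 0, 255, -4, 70, 0, 0, 255, -4, 105, 0, 0, 255, -4, 140, 0, 0, 255, -4, 165, 5, 0, 255, -4, 180, 10, 0, 255, -4, 180, 10, 0]

```text
time: 20.75
tool_pos: [504.9, -331.0, 217.1]
tcp_rot: [-3.141, 0.002, -0.053]
contact_force: [-0.4, -0.2, -2.7]
grip_width: 13.5
```

```bash
python3 - <<'E'
from h import *
st(); go(524,-336,60,-2.65); c=snap("wrist","w17");snap("top","t7",(310,80,530,280),3)
M=wristM(c); R=lambda x,y:[454+x*.999+y*.0462,-228-x*.0462+y*.999]
print(pix(c,[R(203,0)+[14],R(203,161)+[70],R(203,-161)+[70],R(0,-161)+[70]],M).round())
E
```

```text
20.75 [ 504.9 -331.   217.1] [-1.8e+02  1.0e-01 -3.0e+00] [-0.4 -0.2 -2.7] 13.5
shift [ 19.3   4.  178.1] turn -0.4 rows>= 4.296947832132761 0.055513037458820295
[[224.  41.]
 [ 25.  30.]
 [392.  26.]
 [381. 244.]]
```

View pics/w17.png

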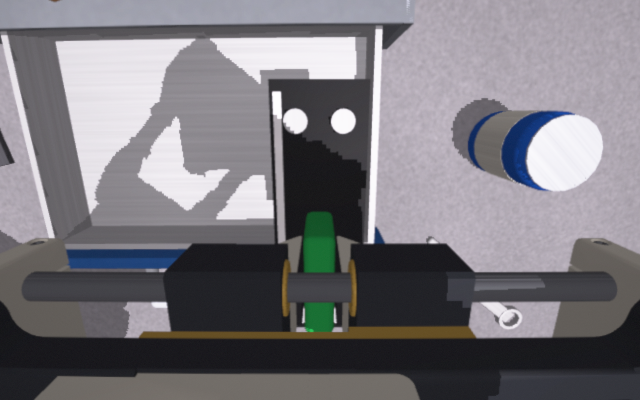

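View pics/t7.png

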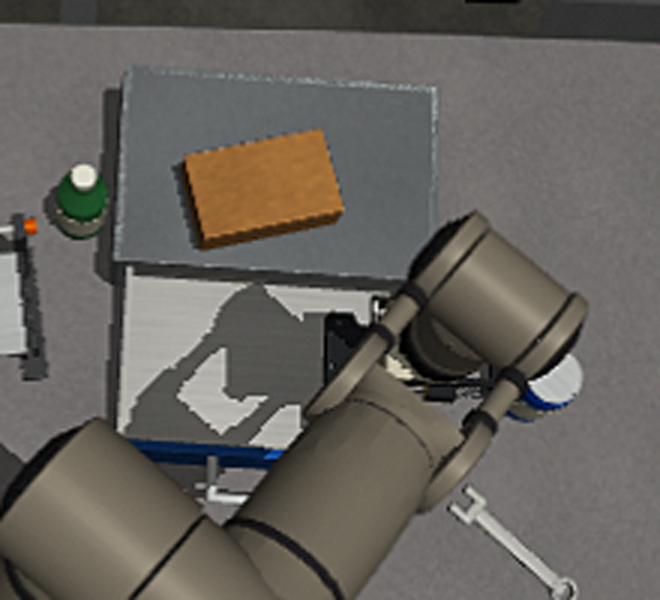

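```bash
python3 - <<'E'
from h import *
c=bot.capture("wrist");M=wristM(c)
print("rwall inner top",unpix(c,[[373,27],[369,180]],70,M).round(1))
print("lwall inner top",unpix(c,[[22,50],[47,200]],70,M).round(1))
print("front wall in top / panel outer", unpix(c,[[150,226],[150,250],[150,268]],[70,70,92],M).round(1))
print("floor corners",unpix(c,[[365,40],[57,40],[275,221]],14,M).round(1))
print("can", unpix(c,[[530,150],[600,150]],90,M).round())
E
```

```text
rwall inner top [[ 649.5 -381.3   70. ]
 [ 514.5 -376.6   70. ]]
lwall inner top [[648.8 -68.1  70. ]
 [510.3 -53.3  70. ]]
front wall in top / panel outer [[ 477.8 -153.1   70. ]
 [ 451.5 -148.    70. ]
 [ 441.5 -157.3   92. ]]
floor corners [[ 650.5 -382.    14. ]
 [ 668.5  -60.8   14. ]
 [ 458.5 -272.3   14. ]]
can [[ 539. -518.   90.]
 [ 536. -582.   90.]]
```

play_rows:
  moves: [255, 8, -3, 20, 0, 255, 19, -6, 50, 0, 255, 19, -6, 80, 0, 255, 19, -6, 110, 0, 255, 19, -6, 140, 0, 255, 19, -6, 160, 0, 255, 19, -6, 172, 0, 255, 19, -6, 172, 0]

```text
time: 21.57
tool_pos: [524.4, -321.0, 44.5]
tcp_rot: [-3.139, 0.004, -0.048]
contact_force: [0.1, 0.2, -2.2]
grip_width: 13.9
```

```bash
python3 - <<'E'
from h import *
st(); go(524,-326,54,-2.65); c=snap("wrist","w18");snap("side","s8",(310,170,470,310),5)
E
```

```text
21.57 [ 524.4 -321.    44.5] [-179.8    0.2   -2.8] [ 0.1  0.2 -2.2] 13.9
shift [-0.2  5.  11.5] turn -0.1 rows>= 0.30045775819774695 0.01674109156775264
```

View pics/w18.png

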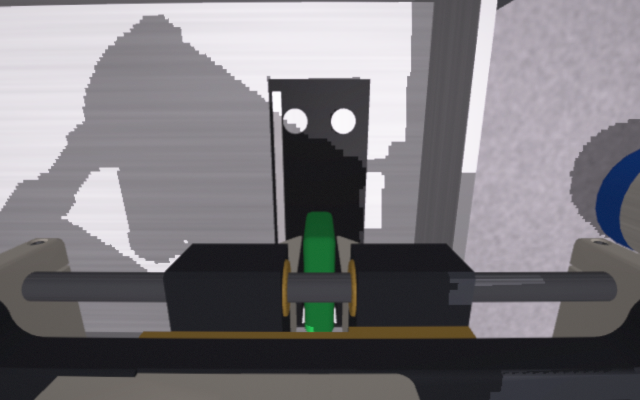

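View pics/s8.png

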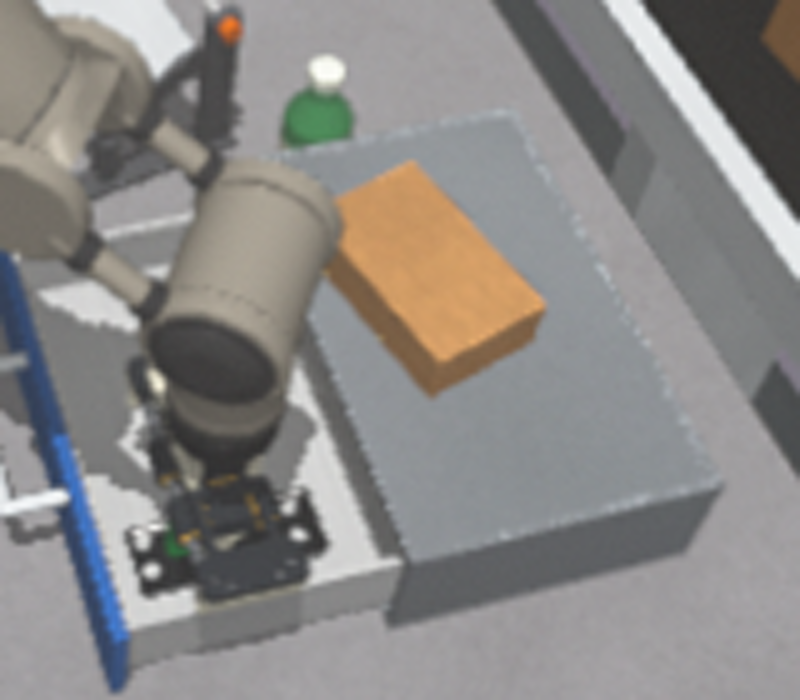

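play_rows:
  moves: [255, 0, 4, 2, 0, 255, 0, 8, 4, 0, 255, 0, 8, 6, 0, 255, 0, 8, 8, 0, 255, 0, 8, 8, 0]

```text
time: 22.08
tool_pos: [525.2, -332.2, 39.5]
tcp_rot: [3.14, -0.002, -0.051]
contact_force: [-0.4, -0.6, 0.1]
grip_width: 13.6
```

play_rows:
  moves: [255, 0, 0, 1, 0, 255, 0, 0, 2, 0, 150, 0, 0, 2, 0, 150, 0, 0, 2, 0, 150, 0, 0, 2, 0, 150, 0, 0, 2, 0]

```text
time: 22.58
tool_pos: [524.7, -331.2, 36.5]
tcp_rot: [-3.141, 0.0, -0.05]
contact_force: [0.1, 0.6, -0.5]
grip_width: 35.2
```

play_rows:
  moves: [150, 0, 0, -20, 0, 150, 0, 0, -50, 0, 150, 0, 0, -90, 0, 130, -10, -20, -130, 0, 130, -20, -60, -165, -3, 130, -20, -100, -165, -5]

```text
time: 23.08
tool_pos: [510.7, -243.6, 204.1]
tcp_rot: [3.136, -0.006, 0.036]
contact_force: [1.2, 0.2, -0.2]
grip_width: 44.4
```

```bash
python3 - <<'E'
from h import *
st(); c=snap("wrist","w19"); snap("top","t8",(170,80,490,290),2.5)
E
```

```text
23.08 [ 510.7 -243.6  204.1] [179.7  -0.4   2.1] [ 1.2  0.2 -0.2] 44.4
```

View pics/w19.png

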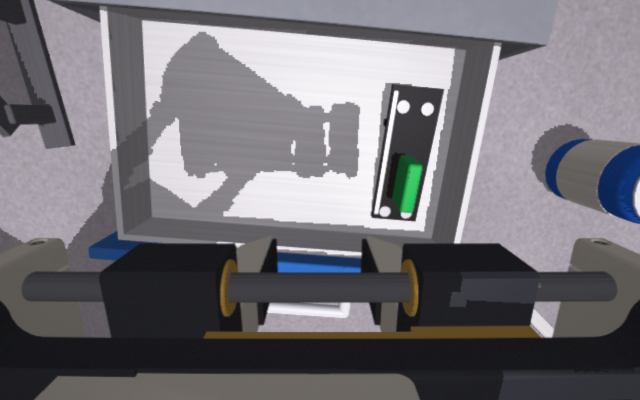

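View pics/t8.png

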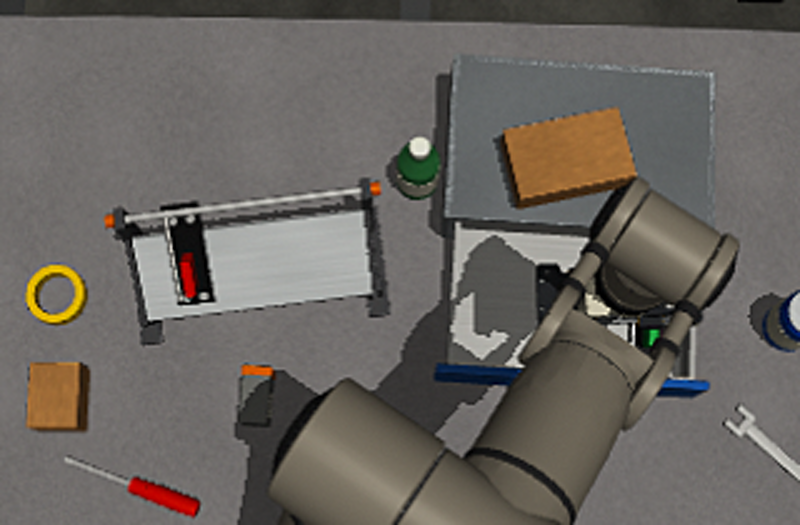

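```bash
python3 - <<'E'
from h import *
go(545,303,225,8.15)
E
```

```text
shift [  57.1 -538.5   -1.7] turn -5.7 rows>= 12.984869448373354 0.8025464733781229
```

play_rows:
  moves: [130, 4, -38, -10, -1, 130, 8, -77, -20, -2, 130, 12, -116, -20, -3, 130, 16, -156, -20, -4, 130, 20, -196, -20, -5, 130, 25, -236, -20, -6, 130, 30, -276, -20, -6, 130, 34, -316, -20, -6]

```text
time: 23.85
tool_pos: [532.0, 77.2, 218.9]
tcp_rot: [3.141, 0.001, 0.142]
contact_force: [1.4, -0.7, 0.0]
grip_width: 45.1
```

play_rows:
  moves: [130, 4, -38, 0, 0, 130, 8, -77, 0, 0, 130, 12, -116, 5, 0, 130, 16, -156, 10, 0, 130, 20, -196, 15, 0, 130, 22, -216, 20, 0, 130, 22, -216, 20, 0]

```text
time: 24.43
tool_pos: [521.9, 296.3, 197.2]
tcp_rot: [-3.141, 0.003, 0.147]
contact_force: [-0.8, -0.5, 0.6]
grip_width: 45.8
```

```bash
python3 - <<'E'
from h import *
st(); c=snap("wrist","w20"); go(565.5,300,125,8.15)
E
```

```text
24.43 [521.9 296.3 197.2] [-180.     0.2    8.4] [-0.8 -0.5  0.6] 45.8
shift [43.5  0.4 93.7] turn 0.2 rows>= 2.4776044516574465 0.025205266786731094
```

View pics/w20.png

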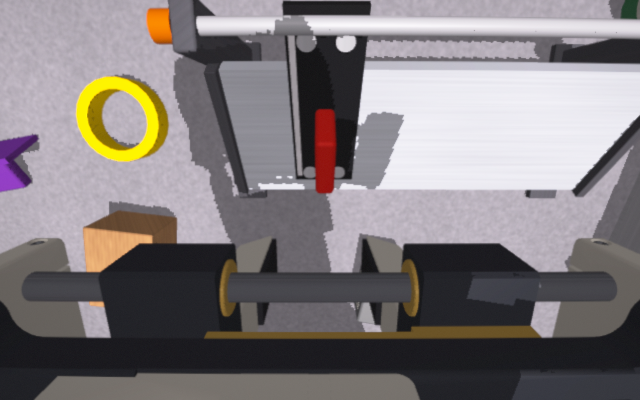

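play_rows:
  moves: [130, 20, 2, 0, 0.2, 130, 43, 4, 5, 0.2, 130, 43, 4, 25, 0.2, 130, 43, 4, 50, 0.2, 130, 43, 4, 75, 0.2, 130, 43, 4, 92, 0.2, 130, 43, 4, 92, 0.2, 130, 43, 4, 92, 0.2]

```text
time: 25.15
tool_pos: [566.6, 293.0, 106.9]
tcp_rot: [3.141, 0.002, 0.137]
contact_force: [-0.0, -0.5, 0.5]
grip_width: 44.8
```

```bash
python3 - <<'E'
from h import *
st(); c=snap("wrist","w21"); go(565.5,300,125,8.15)
E
```

```text
25.15 [566.6 293.  106.9] [1.799e+02 1.000e-01 7.800e+00] [-0.  -0.5  0.5] 44.8
shift [-1.  -6.6  4.3] turn -0.3 rows>= 0.18902998897455503 0.039634102863488056
```

View pics/w21.png

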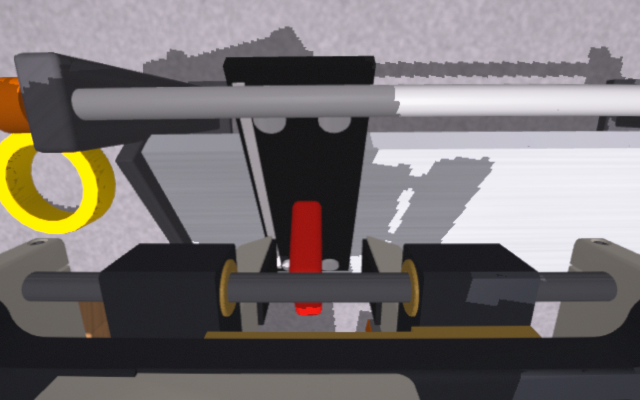

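play_rows:
  moves: [130, -1, -3, 1, -0.3, 130, -1, -5.5, 2, -0.3, 255, -1, -5.5, 2, -0.3, 255, -1, -5.5, 2, -0.3, 255, -1, -5.5, 2, -0.3, 255, -1, -5.5, 2, -0.3, 255, -1, -5.5, 2, -0.3, 255, -1, -5.5, 2, -0.3]

```text
time: 25.87
tool_pos: [564.8, 299.4, 105.5]
tcp_rot: [3.141, 0.0, 0.144]
contact_force: [-1.5, -4.0, 2.0]
grip_width: 13.5
```

play_rows:
  moves: [255, 0, 0, -1, 0, 255, 0.5, 0, -2, 0, 255, 1, 0, -4, 0, 255, 1.5, 0, -6, 0, 255, 2, 0, -8, 0, 255, 2, 0, -10, 0, 255, 2, 0, -10, 0]

```text
time: 26.45
tool_pos: [566.1, 300.0, 114.8]
tcp_rot: [3.141, 0.002, 0.144]
contact_force: [-0.2, -0.2, -7.2]
grip_width: 13.9
```

play_rows:
  moves: [255, 0, 0, -2, 0, 255, 0, 0, -4, 0, 255, 0, 0, -6, 0, 255, 0, 0, -8, 0, 255, 0, 0, -10, 0, 255, 0, 0, -12, 0, 255, 0, 0, -14, 0, 255, 0, 0, -14, 0]

```text
time: 27.12
tool_pos: [566.9, 300.2, 129.9]
tcp_rot: [-3.142, -0.001, 0.144]
contact_force: [-0.2, -0.4, -6.0]
grip_width: 14.0
```

play_rows:
  moves: [255, 0, 0, -2, 0, 255, 0, 0, -4, 0, 255, 0, 0, -6, 0, 255, 0, 0, -8, 0, 255, 0, 0, -10, 0, 255, 0, 0, -12, 0, 255, 0, 0, -14, 0, 255, 0, 0, -15, 0]

```text
time: 27.78
tool_pos: [567.7, 300.3, 145.0]
tcp_rot: [-3.141, -0.003, 0.144]
contact_force: [4.9, 0.2, -7.3]
grip_width: 14.0
```

play_rows:
  moves: [255, 0, 0, -2, 0, 255, 0, 0, -4, 0, 255, 0, 0, -6, 0, 255, 0, 0, -8, 0, 255, 0, 0, -10, 0, 255, 0, 0, -12, 0, 255, 0, 0, -14, 0, 255, 0, 0, -14, 0]

```text
time: 28.45
tool_pos: [567.5, 300.2, 158.9]
tcp_rot: [-3.142, -0.002, 0.144]
contact_force: [4.7, 0.9, -7.9]
grip_width: 14.0
```

```bash
python3 - <<'E'
from h import *
st(); c=snap("wrist","w22"); snap("side","s9",(270,110,400,230),5)
E
```

```text
28.45 [567.5 300.2 158.9] [-1.8e+02 -1.0e-01  8.2e+00] [ 4.7  0.9 -7.9] 14.0
```

View pics/w22.png

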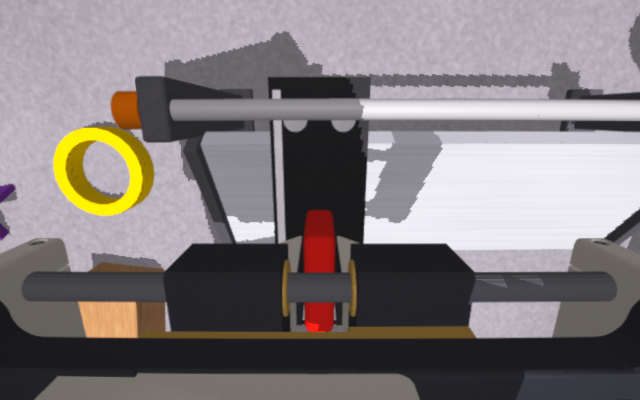

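View pics/s9.png

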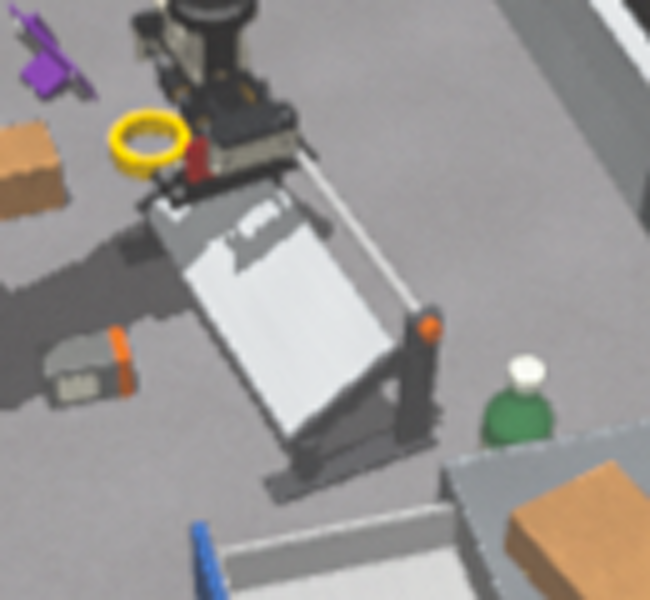

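Level; draw it out toward the robot.

play_rows:
  moves: [255, -4, 0, 0, 0, 255, -8, 0, 0, 0, 255, -13, 0, 0, 0, 255, -18, 0, 0, 0, 255, -26, 0, 0, 0, 255, -36, 0, 0, 0, 255, -50, 0, 0, 0, 255, -60, 0, 0, 0]

```text
time: 29.22
tool_pos: [505.6, 291.4, 158.8]
tcp_rot: [-3.142, 0.0, 0.144]
contact_force: [0.3, 0.2, -2.1]
grip_width: 14.1
```

play_rows:
  moves: [255, -15, 0, -5, 0, 255, -20, 10, -30, 0, 255, -20, 35, -55, 0, 255, -20, 70, -70, 2, 255, -20, 105, -70, 4, 255, -20, 140, -70, 6, 255, -20, 175, -70, 8, 255, -20, 210, -70, 9]

```text
time: 29.88
tool_pos: [516.8, 79.6, 229.2]
tcp_rot: [-3.142, -0.001, -0.014]
contact_force: [-0.1, 0.1, -1.8]
grip_width: 13.6
```

```bash
python3 - <<'E'
from h import *
st(); c=snap("side","s10"); R=lambda x,y:[454+x*.999+y*.0462,-217.6-x*.0462+y*.999]
print(R(75,-30)); go(*R(75,-30),240,-2.65)
E
```

```text
29.88 [516.8  79.6 229.2] [-1.8e+02 -1.0e-01 -8.0e-01] [-0.1  0.1 -1.8] 13.6
[527.539, -251.035]
shift [ 15.6 324.5  10. ] turn 1.6 rows>= 7.794329543397855 0.22242248161338024
```

View pics/s10.png

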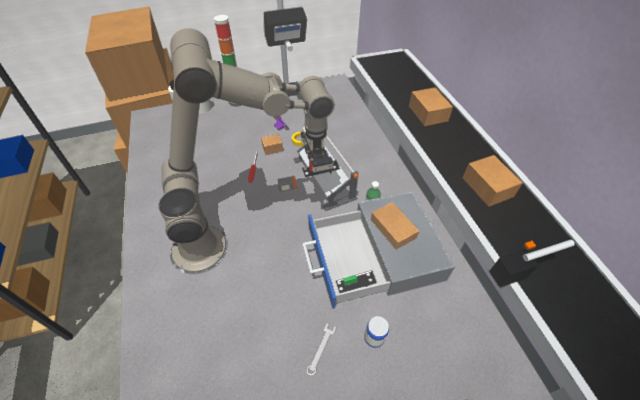

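play_rows:
  moves: [255, 2, 38, 0, 0, 255, 4, 78, 0, 1, 255, 6, 118, 0, 1, 255, 8, 158, 0, 1, 255, 10, 198, 0, 1, 255, 12, 238, 0, 2, 255, 14, 278, 0, 2, 255, 16, 310, 5, 2]

```text
time: 30.6
tool_pos: [529.2, -231.8, 224.8]
tcp_rot: [3.14, -0.002, -0.049]
contact_force: [0.9, 0.9, -2.4]
grip_width: 13.9
```

play_rows:
  moves: [255, 0, 10, 10, 0, 255, 0, 15, 30, 0, 255, 0, 15, 60, 0, 255, 0, 15, 90, 0, 255, 0, 15, 120, 0, 255, 0, 15, 150, 0, 255, 0, 15, 170, 0, 255, 0, 15, 172, 0]

```text
time: 31.27
tool_pos: [526.0, -241.7, 47.5]
tcp_rot: [-3.137, 0.007, -0.048]
contact_force: [-1.0, 1.0, -2.0]
grip_width: 13.4
```

```bash
python3 - <<'E'
from h import *
st(); c=snap("wrist","w23"); go(527.5,-251,58,-2.65)
E
```

```text
31.27 [ 526.  -241.7   47.5] [-179.8    0.4   -2.7] [-1.  1. -2.] 13.4
shift [ 0.8  8.5 12.4] turn -0.1 rows>= 0.3613056443196459 0.01194906551277663
```

View pics/w23.png

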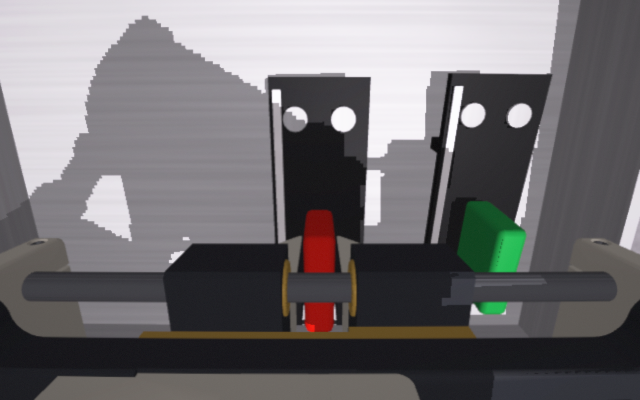

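play_rows:
  moves: [255, 0, 5, 2, 0, 255, 0, 8, 5, 0, 255, 0, 8, 8, 0, 255, 0, 8, 10, 0, 255, 0, 8, 11, 0, 255, 0, 8, 11, 0]

```text
time: 31.82
tool_pos: [528.3, -252.3, 40.6]
tcp_rot: [3.141, -0.0, -0.048]
contact_force: [-0.4, -0.6, -1.9]
grip_width: 14.0
```

play_rows:
  moves: [255, 0, 0, 1, 0, 150, 0, 0, 2, 0, 150, 0, 0, 2, 0, 150, 0, 0, 2, 0, 150, 0, 0, 2, 0, 150, 0, 0, 2, 0]

```text
time: 32.32
tool_pos: [528.5, -252.4, 38.6]
tcp_rot: [3.141, -0.0, -0.048]
contact_force: [-0.2, -0.8, 0.4]
grip_width: 37.2
```

play_rows:
  moves: [150, 0, 0, -20, 0, 150, 0, 0, -50, 0, 150, 0, 0, -90, 0, 130, 0, -20, -130, 0, 130, -10, -60, -165, -3, 130, -20, -100, -175, -5, 130, -30, -140, -175, -5]

```text
time: 32.9
tool_pos: [508.9, -124.1, 215.6]
tcp_rot: [3.139, -0.006, 0.039]
contact_force: [1.3, 0.5, -0.5]
grip_width: 44.8
```

```bash
python3 - <<'E'
from h import *
st(); c=snap("wrist","w24"); snap("top","t9",(170,80,490,290),2.5)
E
```

```text
32.9 [ 508.9 -124.1  215.6] [179.8  -0.4   2.2] [ 1.3  0.5 -0.5] 44.8
```

View pics/w24.png

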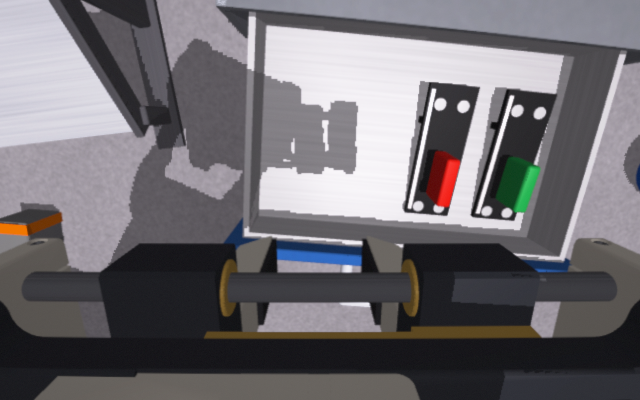

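View pics/t9.png

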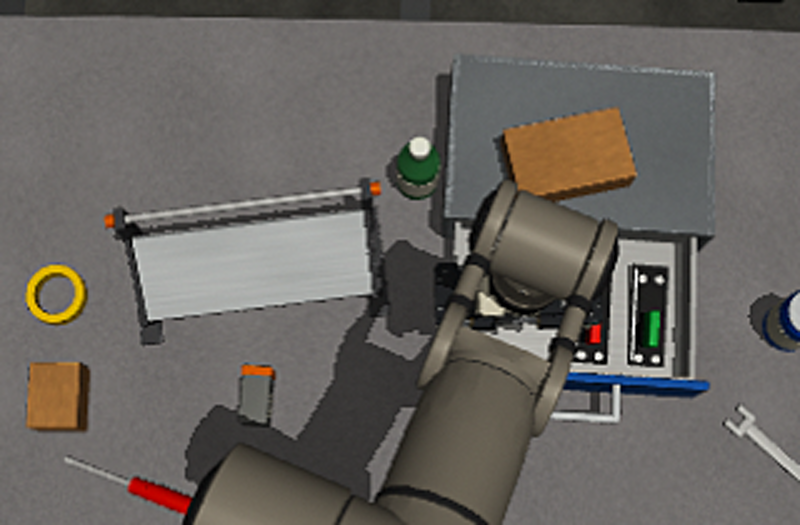

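```bash
python3 - <<'E'
from h import *
go(400,208,200,-2)
E
```

```text
shift [ -92.7 -331.9   35. ] turn 4.5 rows>= 8.30572097303554 0.6275941539802556
```

play_rows:
  moves: [40, -10, -38, 0, 1, 40, -20, -76, 0, 2, 40, -30, -114, 0, 3, 40, -40, -152, 0, 4, 40, -52, -190, 8, 4, 40, -64, -228, 16, 4, 40, -74, -266, 22, 4, 40, -84, -302, 28, 4]

```text
time: 33.67
tool_pos: [411.3, 175.7, 183.8]
tcp_rot: [3.142, -0.0, -0.031]
contact_force: [0.3, -0.7, 0.8]
grip_width: 77.6
```

play_rows:
  moves: [40, -8, -30, 7, 0.5, 40, -8, -30, 7, 0.5, 40, -8, -30, 7, 0.5]

```text
time: 33.92
tool_pos: [404.5, 205.5, 176.7]
tcp_rot: [3.141, 0.001, -0.036]
contact_force: [0.4, -0.3, -0.3]
grip_width: 77.5
```

```bash
python3 - <<'E'
from h import *
st(); c=snap("wrist","w25"); print(pix(c,[[415.6,207.8,50]],wristM(c)))
E
```

```text
33.92 [404.5 205.5 176.7] [180.    0.   -2.1] [ 0.4 -0.3 -0.3] 77.5
[[314.58774036 185.22419604]]
```

View pics/w25.png

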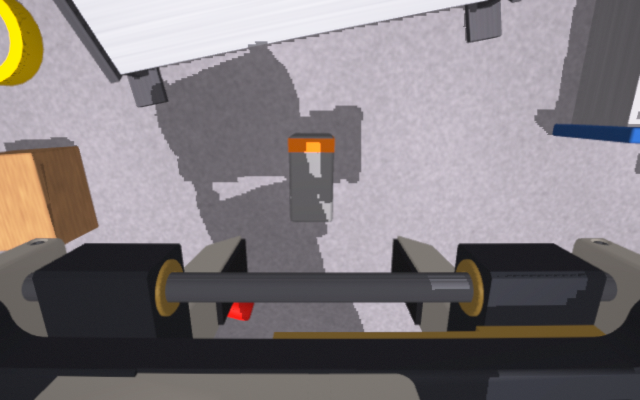

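```bash
python3 - <<'E'
from h import *
c=bot.capture("wrist"); print(unpix(c,[[289,152],[335,152],[333,221],[291,221],[312,135]],50,wristM(c)).round(1)); go(417,209,32,-2.1)
E
```

```text
[[447.  228.6  50. ]
 [445.3 187.8  50. ]
 [380.9 191.4  50. ]
 [382.5 230.9  50. ]
 [460.9 207.5  50. ]]
shift [ 11.4  -5.5 166.1] turn -0.2 rows>= 3.9949419581658288 0.02240623386829737
```

play_rows:
  moves: [40, 14, -4, 20, 0, 40, 14, -4, 55, 0, 40, 14, -4, 90, 0, 40, 14, -4, 120, 0, 40, 14, -4, 145, 0, 40, 14, -4, 160, 0, 40, 14, -4, 166, 0, 40, 14, -4, 166, 0]

```text
time: 34.68
tool_pos: [419.1, 206.6, 10.2]
tcp_rot: [3.141, 0.002, -0.042]
contact_force: [0.4, -0.5, -0.3]
grip_width: 77.1
```

play_rows:
  moves: [255, 0, 0, 0, 0, 255, 0, 0, 0, 0, 255, 0, 0, 0, 0, 255, 0, 0, 0, 0, 255, 0, 0, 0, 0, 255, 0, 0, 0, 0]

```text
time: 35.18
tool_pos: [419.7, 208.4, 11.7]
tcp_rot: [-3.141, -0.002, -0.04]
contact_force: [-0.3, 3.2, 2.4]
grip_width: 42.0
```

play_rows:
  moves: [255, 0, 0, -20, 0, 255, 0, 0, -60, 0, 255, 0, 0, -100, 0, 255, 0, 0, -140, 0, 255, 0, 0, -175, 0, 255, 0, 0, -185, 0]

```text
time: 35.68
tool_pos: [421.1, 208.7, 201.6]
tcp_rot: [-3.139, -0.009, -0.039]
contact_force: [0.1, 0.3, -1.5]
grip_width: 40.1
```

```bash
python3 - <<'E'
from h import *
st(); c=snap("wrist","w26"); R=lambda x,y:[454+x*.999+y*.0462,-217.6-x*.0462+y*.999]
print(R(90,75)); go(*R(90,75),200,-2.65)
E
```

```text
35.68 [421.1 208.7 201.6] [-179.8   -0.5   -2.2] [ 0.1  0.3 -1.5] 40.1
[547.375, -146.83299999999997]
shift [140.  350.4  22.1] turn 0.4 rows>= 9.063710592710652 0.056522234259828795
```

View pics/w26.png

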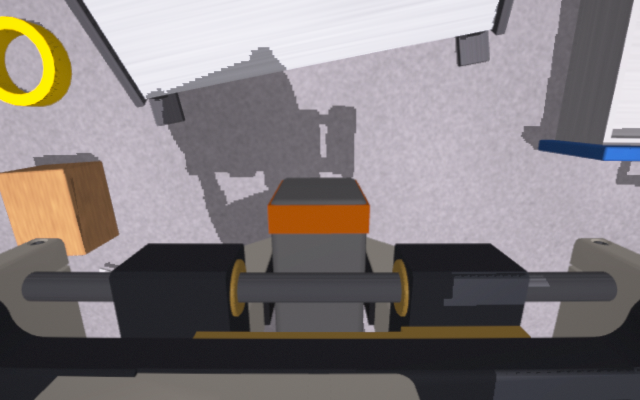

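play_rows:
  moves: [255, 15, 37, 0, 0, 255, 30, 74, 0, 0, 255, 45, 111, 0, 0, 255, 60, 148, 0, 0, 255, 75, 186, 0, 0, 255, 90, 224, 0, 0, 255, 105, 262, 0, 0.4, 255, 120, 300, 0, 0.4]

```text
time: 36.4
tool_pos: [526.7, -98.3, 194.6]
tcp_rot: [-3.141, 0.002, -0.047]
contact_force: [0.4, 0.5, -1.6]
grip_width: 39.6
```

play_rows:
  moves: [255, 10, 25, 10, 0, 255, 19, 48, 30, 0, 255, 19, 48, 60, 0, 255, 19, 48, 90, 0, 255, 19, 48, 110, 0, 255, 19, 48, 130, 0, 255, 19, 48, 150, 0, 255, 19, 48, 150, 0]

```text
time: 37.07
tool_pos: [540.3, -143.9, 41.0]
tcp_rot: [-3.138, 0.009, -0.047]
contact_force: [-1.6, 0.1, -2.6]
grip_width: 39.7
```

```bash
python3 - <<'E'
from h import *
st(); c=snap("wrist","w27"); R=lambda x,y:[454+x*.999+y*.0462,-217.6-x*.0462+y*.999]
go(*R(90,75),46,-2.65)
E
```

```text
37.07 [ 540.3 -143.9   41. ] [-179.8    0.5   -2.7] [-1.6  0.1 -2.6] 39.7
shift [ 5.9  2.2 18.2] turn -0.0 rows>= 0.46190719451481815 0.0016308781139059965
```

View pics/w27.png

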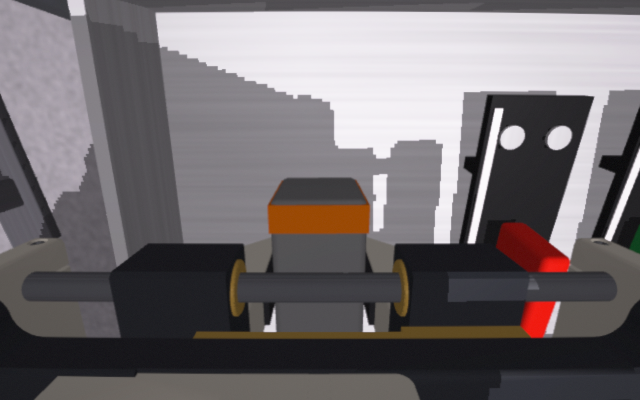

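play_rows:
  moves: [255, 3, -6, 3, 0, 255, 3, -12, 6, 0, 255, 3, -12, 10, 0, 255, 3, -12, 13, 0, 255, 3, -12, 14, 0, 255, 3, -12, 14, 0]

```text
time: 37.62
tool_pos: [547.5, -133.5, 32.2]
tcp_rot: [3.141, -0.0, -0.046]
contact_force: [-0.3, -0.7, -1.7]
grip_width: 39.7
```

play_rows:
  moves: [255, 0, 0, 1, 0, 255, 0, 0, 2, 0, 255, 0, 0, 2, 0]

```text
time: 37.87
tool_pos: [547.4, -133.6, 30.1]
tcp_rot: [3.142, -0.0, -0.047]
contact_force: [-0.2, 0.9, -2.3]
grip_width: 39.4
```

play_rows:
  moves: [255, 0, 0, 1, 0, 255, 0, 0, 2, 0, 255, 0, 0, 3, 0, 255, 0, 0, 4, 0, 255, 0, 0, 4, 0]

```text
time: 38.28
tool_pos: [548.7, -133.8, 28.1]
tcp_rot: [3.141, -0.003, -0.047]
contact_force: [-1.0, 1.3, 11.4]
grip_width: 40.0
```

play_rows:
  moves: [90, 0, 0, 0.5, 0, 90, 0, 0, 0.5, 0, 90, 0, 0, 0.5, 0, 90, 0, 0, 0.5, 0, 90, 0, 0, 0.5, 0]

```text
time: 38.7
tool_pos: [547.4, -133.5, 25.4]
tcp_rot: [-3.142, 0.0, -0.047]
contact_force: [-0.7, 0.3, 0.2]
grip_width: 59.3
```

play_rows:
  moves: [90, 0, 0, -20, 0, 90, 0, 0, -50, 0, 90, 0, 0, -90, 0, 120, -20, 0, -130, -6, 150, -50, 20, -165, -12, 172, -85, 40, -185, -19, 172, -120, 60, -185, -26]

```text
time: 39.28
tool_pos: [437.7, -182.7, 212.4]
tcp_rot: [3.136, -0.004, 0.408]
contact_force: [-0.1, -1.7, 1.1]
grip_width: 37.3
```

```bash
python3 - <<'E'
from h import *
st(); c=snap("wrist","w28"); snap("top","t10",(290,80,490,290),3);go(391,-243,150,87.35)
E
```

```text
39.28 [ 437.7 -182.7  212.4] [179.7  -0.2  23.4] [-0.1 -1.7  1.1] 37.3
shift [-62.8  37.9  81.5] turn -64.3 rows>= 2.6294435752664898 8.980366997260655
```

View pics/w28.png

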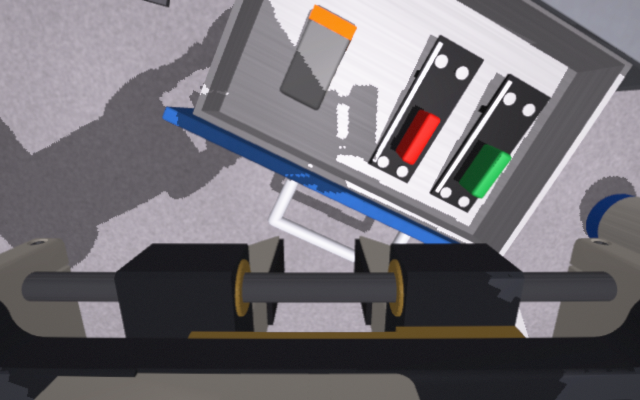

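View pics/t10.png

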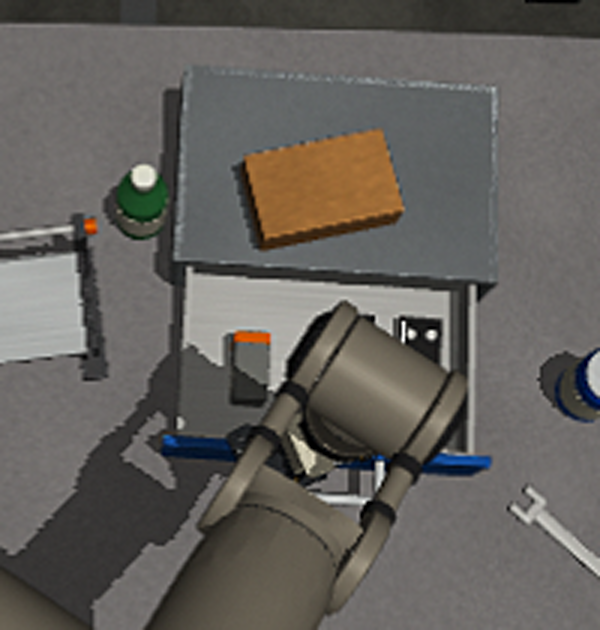

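```bash
python3 - <<'E'
from h import *
go(345,-213,150,-2.65);go(345,-213,81,-2.65)
E
```

```text
shift [-93.4  -7.7  81.5] turn 25.7 rows>= 2.9782755977380697 3.58946540497398
shift [-93.4  -7.7 150.5] turn 25.7 rows>= 4.251710823727019 3.58946540497398
```

play_rows:
  moves: [255, -30, -2, 0, 6, 255, -65, -5, 0, 12, 255, -93, -8, 5, 18, 255, -93, -8, 30, 24, 255, -93, -8, 65, 26, 255, -93, -8, 100, 26, 255, -93, -8, 130, 26, 255, -93, -8, 150, 26]

```text
time: 40.05
tool_pos: [347.3, -209.6, 56.3]
tcp_rot: [-3.14, 0.002, -0.055]
contact_force: [-0.1, 0.7, 0.8]
grip_width: 0.5
```

```bash
python3 - <<'E'
from h import *
st(); c=snap("wrist","w29");go(375,-214.5,81,-2.65)
E
```

```text
40.05 [ 347.3 -209.6   56.3] [-1.799e+02  1.000e-01 -3.200e+00] [-0.1  0.7  0.8] 0.5
shift [29.1  4.3 -5.9] turn -0.5 rows>= 0.7202804465049247 0.06970287008477404
```

View pics/w29.png

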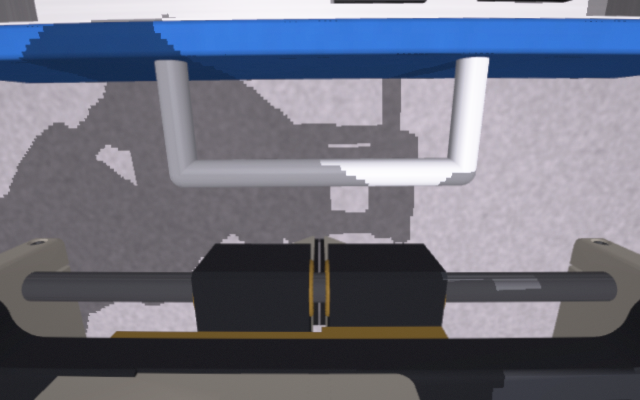

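play_rows:
  moves: [255, 12, 2, 0, 0.4, 255, 22, 2, 0, 0.4, 255, 32, 2, 0, 0.4, 255, 44, 2, 0, 0.4, 255, 58, 2, 0, 0.4, 255, 73, 2, 0, 0.4, 255, 88, 2, 0, 0.4, 255, 103, 2, 0, 0.4]

```text
time: 40.77
tool_pos: [451.6, -217.8, 59.3]
tcp_rot: [3.142, 0.001, -0.06]
contact_force: [-4.3, -0.8, -1.0]
grip_width: 0.2
```

```bash
python3 - <<'E'
from h import *
st(); c=snap("wrist","w30"); snap("top","t11",(290,80,490,290),3)
E
```

```text
40.77 [ 451.6 -217.8   59.3] [ 1.8e+02  1.0e-01 -3.4e+00] [-4.3 -0.8 -1. ] 0.2
```

View pics/w30.png

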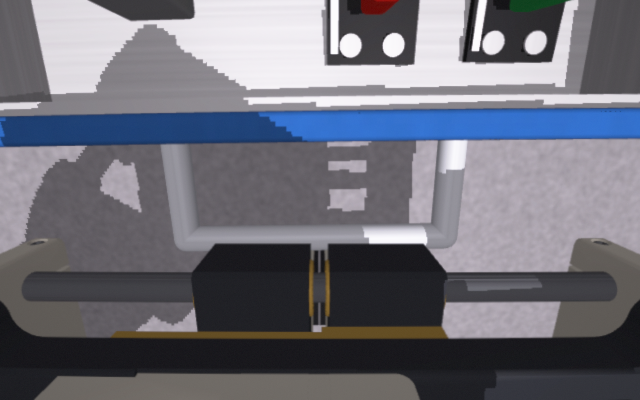

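View pics/t11.png

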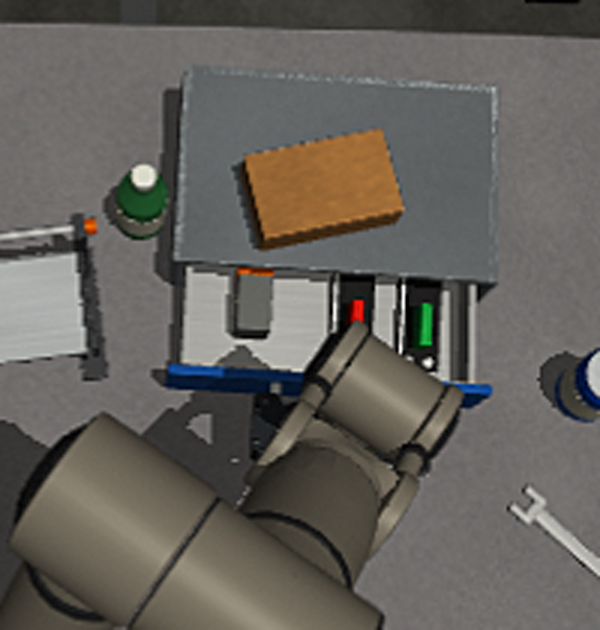

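play_rows:
  moves: [255, 13, 0, 0, 0, 255, 27, 0, 0, 0, 255, 41, 0, 0, 0, 255, 55, 0, 0, 0, 255, 69, 0, 0, 0, 255, 83, 0, 0, 0, 255, 95, 0, 0, 0, 255, 104, 0, 0, 0]

```text
time: 41.53
tool_pos: [554.9, -223.7, 59.1]
tcp_rot: [-3.141, 0.001, -0.06]
contact_force: [-1.5, 1.6, 0.6]
grip_width: 0.8
```

play_rows:
  moves: [255, 4, 0, 0, 0, 255, 8, 0, 0, 0, 255, 11, 0, 0, 0, 255, 13, 0, 0, 0, 255, 14, 0, 0, 0, 255, 15, 0, 0, 0]

```text
time: 42.03
tool_pos: [569.5, -225.3, 58.9]
tcp_rot: [-3.142, 0.0, -0.061]
contact_force: [-1.8, 1.3, 0.8]
grip_width: 0.4
```

play_rows:
  moves: [255, 2, 0, 0, 0, 255, 4, 0, 0, 0, 255, 5, 0, 0, 0, 255, 6, 0, 0, 0, 255, 6, 0, 0, 0]

```text
time: 42.45
tool_pos: [575.1, -225.7, 58.8]
tcp_rot: [-3.141, 0.002, -0.06]
contact_force: [-4.4, 1.1, 3.0]
grip_width: 0.3
```

play_rows:
  moves: [255, 1, 0, 0, 0, 255, 2, 0, 0, 0, 255, 3, 0, 0, 0, 255, 3, 0, 0, 0]

```text
time: 42.78
tool_pos: [575.2, -225.6, 58.8]
tcp_rot: [-3.141, 0.008, -0.06]
contact_force: [-15.1, 1.2, 10.0]
grip_width: 0.5
```

play_rows:
  moves: [255, 1, 0, 0, 0, 255, 1, 0, 0, 0, 255, -3, 0, 0, 0, 255, -20, 0, 0, 0, 255, -50, 0, -20, 0, 255, -60, 0, -60, 0, 255, -60, 0, -100, 0, 255, -60, 0, -130, 0]

```text
time: 43.45
tool_pos: [519.3, -223.0, 192.3]
tcp_rot: [3.139, -0.004, -0.061]
contact_force: [0.5, -1.6, 0.3]
grip_width: 0.2
```

play_rows:
  moves: [255, -20, -40, -10, 0, 255, -40, -80, -10, 0, 255, -60, -120, -10, 0, 255, -60, -160, -10, 0, 255, -60, -200, -10, 0, 255, -60, -200, -10, 0]

```text
time: 43.95
tool_pos: [471.1, -14.0, 199.5]
tcp_rot: [-3.14, -0.002, -0.057]
contact_force: [0.0, 0.1, -0.5]
grip_width: 0.7
```

```bash
python3 - <<'E'
from h import *
st(); snap("top","t12",(290,80,490,230),4); snap("side","s11"); snap("side","s12",(330,170,470,310),5); snap("top","t13")
E
```

```text
43.95 [471.1 -14.  199.5] [-1.799e+02 -1.000e-01 -3.300e+00] [ 0.   0.1 -0.5] 0.7
```

View pics/t12.png

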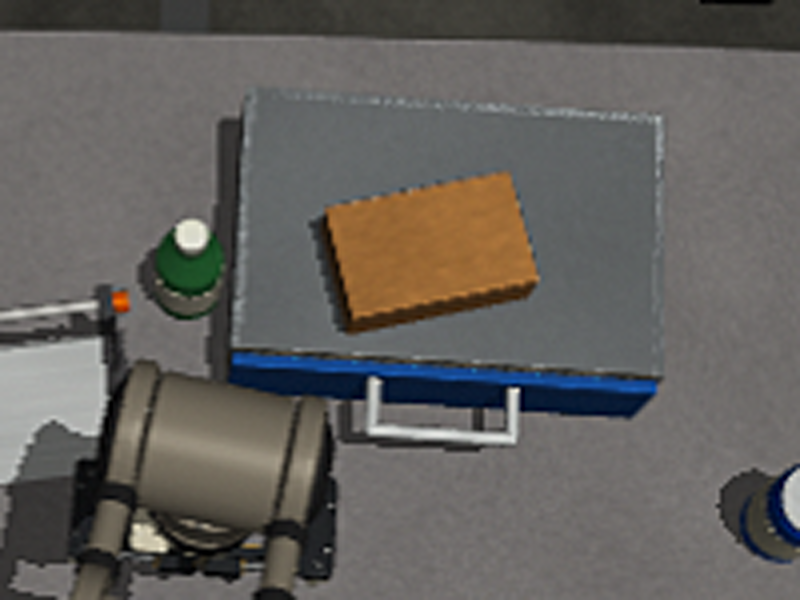

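View pics/s12.png

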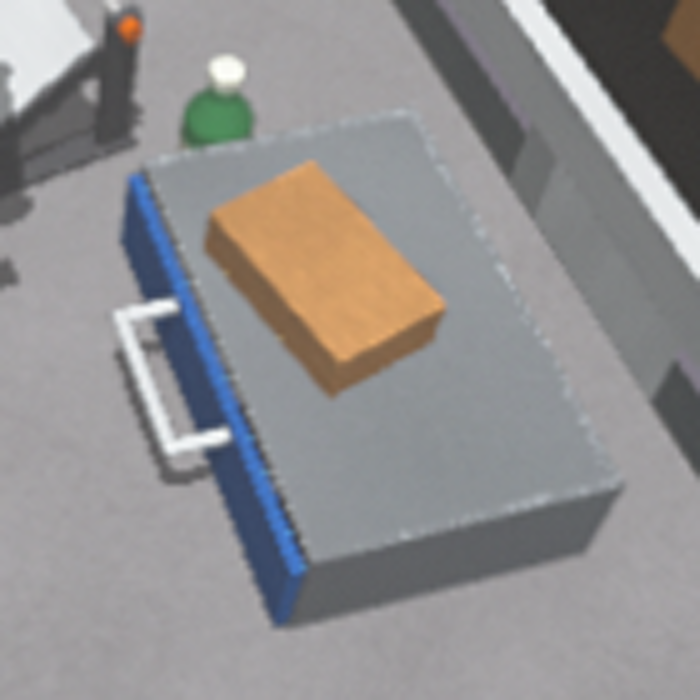

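View pics/t13.png

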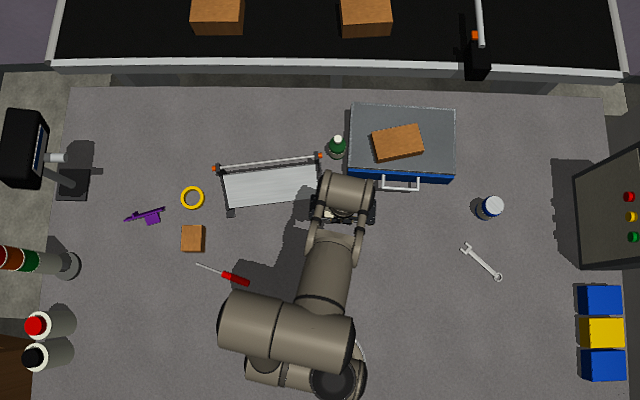

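```bash
python3 - <<'E'
from h import *
print(bot.close_job()); st()
E
```

```text
the job is handed in; nothing more can be done
None
the job is handed in; nothing more can be done
```

The job is done and handed in at about 44 s, though `close_job` gives no verdict, so I have no official result.

- **What I did:** I pulled the drawer to its end stop. I then unhooked the two plates present, green and red, and laid both flat in the drawer, fin up. The amber plate was absent this run. The grey cartridge went in beside them, and I pushed the drawer shut by its handle.
- **Forces:** The force at the wrist stayed at or below about 10 N while I swung each plate up and drew it off, well under the 40 N wrench limit. The largest force of the run was 73 N, when I deliberately pressed the closed fingers on the table; that is under the 120 N wrist limit.
- **Last checks:** The drawer met a firm stop at about 15 N, within a millimetre or two of the expected shut position. The final top and side pictures show the blue front flush with the unit, the rack empty, the gripper clear of everything, and the bottles, boxes and tools where they started. With the drawer shut the contents are hidden. The last picture of them, halfway through closing, shows both plates flat, fin up, with the cartridge beside them.
- **What disagreed:** The fingertips are about 2 mm behind the reported TCP, not 22 mm ahead as stated. My first pinch on the handle missed because of this. Touching the table confirmed it, and I used the corrected offset from then on. The wrist camera's sideways position for each fin was also about 5 mm off, so I corrected it close up before closing the fingers.

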